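# Load a cup on the foil press and hold its table's index plunger out

## Task

Take the steel cup that stands mouth-up on the side stand, turn it over and lower it mouth-down over the tapered mandrel on the press's sliding work table, letting go only once it is fully seated (do not drop it on). Then grip the black knob of the table's index plunger, pull it straight up as far as it goes against its spring, and finish while still holding it fully out, so that I can push the table under the press head. Leave the table itself where it is, and do not disturb the finished cup and the other things on the stand and bench.

Things in the scene. Friction and masses are not known exactly. Their poses are not given: they have to be found in the camera images.
- cup: the cup to load: plain steel tumbler without handle, starts mouth-up on the side stand. 85 mm high, outside diameter 54 mm at the base growing evenly to 66 mm at the rim, wall 3 mm, bottom 4 mm thick (81 mm deep inside). 90 to 180 g. Origin: centre of its base's outer face; its z axis points from the base to the mouth
- cup_rim (a point): centre of the cup's mouth, in the plane of the rim, 85 mm from the base; axes as the cup's
- stand: low sheet-steel side stand that the cup, the finished cup and a foil roll stand on: top 170 mm (its x) by 320 mm (its y), top face 100 mm above the bench. Fixed. Origin at the bench under its centre
- nest_seat (a point): on the mandrel's axis, in the top face of the round nest flange (92 mm diameter, 25 mm tall) that it stands on, 145 mm above the bench. A fully seated cup hangs mouth-down on the mandrel's flat top with its rim 2 mm above this point. z up; y along the slide towards the press's column, x square to the slide
- mandrel_top (a point): centre of the mandrel's flat top, 83 mm above nest_seat. The mandrel is upright aluminium, 52 mm in diameter at its foot, tapering to 39 mm at the top. Nothing stands over it; the press head hangs 420 mm further along nest_seat's y, 320 mm and more above the bench
- work_table (a joint): travel of the sliding work table from its loading position towards the press's column (m); 0 at the start. The pin in its hole bolts it; with the pin out it slides with about 8 N of drag. Its top is flat, 210 mm across by 240 mm, 120 mm above the bench
- plunger (a joint): lift of the index plunger (m): 0 = pin 7 mm deep in its seat hole, 0.014 = fully out against its stop. Its spring pulls it back down with about 7 N at 0 and 14 N at 0.014, and it does not stay up by itself
- knob_mid (a point): on the plunger's upright axis at half height of its pull knob; moves with it. The knob is black, round, 31 mm in diameter, 22 mm tall, on a slim steel sleeve near the table's front corner (in nest_seat's axes x 85, y -100 mm); its middle is 34 mm above the table's top when the pin is in
- plunger_knob: the same knob; origin at the centre of its underside, 12 mm below knob_mid
- finished_cup: an identical cup, already stamped, standing mouth-down on the stand beside the first; the two may be either way round. Leave alone. Origin: centre of its rim plane, on the stand
- foil_roll: roll of foil, ring 48 mm in diameter and 50 mm tall, standing on the stand between and behind the cups. Leave alone. Origin: centre of its underside
- spray_can: amber spray can 52 mm in diameter, 160 mm tall, on the bench. Leave alone. Origin: centre of its underside
- wrench: 190 mm wrench lying on the bench. Leave alone
- die: brass die plate 70 x 50 x 11 mm on the bench. Leave alone
- card_holder: brown card holder 110 x 75 x 9 mm on the bench. Leave alone
- knife: black utility knife 155 mm long on the bench. Leave alone
Not all that is in view belongs to the job. Leave any green or yellow look-alike of the cup alone.

How it is judged:
On the way, in this order (a step that is already met when the one before it is completed fails the run):
1. The cup, mouth-down and still in the gripper, is lowered over the mandrel to within 12 mm of its seat (angle between cup's own z axis and vertical above 2.95 rad and horizontal distance between cup_rim and nest_seat below 0.012 m and z of cup_rim in the frame of nest_seat below 0.014 m and contact force between the fingers and cup above 1 N), for 0.05 s.
2. The cup is let go, fully seated mouth-down on the mandrel, with the index pin still in its hole (angle between cup's own z axis and vertical above 3.05 rad and horizontal distance between cup_rim and nest_seat below 0.008 m and z of cup_rim in the frame of nest_seat below 0.006 m and contact force between the fingers and cup below 0.2 N and value of joint plunger below 0.004 m), for 0.2 s.
3. The plunger is pulled fully out by its knob (value of joint plunger above 0.012 m and contact force between the fingers and plunger_knob above 3 N), for 0.3 s.
At the end, for the whole second after the job is handed in: The fingers grip the knob and hold the plunger at least 12 mm out (of 14 mm), the table is within 20 mm of its loading position, and the cup, untouched, stands mouth-down on the mandrel: within 0.09 rad of upright, its rim within 8 mm of the mandrel's axis and less than 6 mm above the nest flange (all of step 3 and contact force between cup and plunger_knob below 0.1 N and value of joint work_table between -0.02 and 0.02 m and angle between cup's own z axis and vertical above 3.05 rad and horizontal distance between cup_rim and nest_seat below 0.008 m and z of cup_rim in the frame of nest_seat below 0.006 m and contact force between the arm and cup below 0.2 N and linear speed of cup below 0.02 m/s); the arm keeps its last pose, push and grip.
It fails at once if the finished cup or the foil roll is shifted by more than 30 mm or knocked over (distance of any of finished_cup, foil_roll from where it was at the start of the episode above 0.03 m or angle between any of finished_cup, foil_roll's own z axis and vertical above 0.5 rad).
It fails at once if a thing on the bench is shifted by more than 30 mm (distance of any of spray_can, wrench, die, card_holder, knife from where it was at the start of the episode above 0.03 m).
It also fails if it takes over 64 s, if anything falls off the work surface, if the arm or the gripper's body presses on something with over 40 N, if the wrist force passes 120 N, or if a joint passes its speed limit or range.

## Robot

A 7-joint arm with a two-finger parallel gripper is mounted at the origin on the work surface. World frame = base frame: x ahead of the robot, y to its left, z up, the work surface at z = 0. Lengths are in m, angles in rad, forces in N, time in s.
With the tool pointing down it reaches from about 0.4 to 0.9 m from the base axis. Payload 5.5 kg.
Tool frame: the origin (TCP) lies at the very end of the fingers, on their centre line; the grasp point (between the pads) lies 19 mm behind it; y points along the fingers, x is the direction in which the jaws open and shut, and the axes are right-handed (so a half turn about y gives the same grasp; the last joint's range is limited). The gripper opens to 92 mm and grips with 3 to 60 N. Pads are 19 mm wide; open, the fingers measure 130 mm over their backs; the gripper's body (75 mm by 190 mm) begins 47 mm behind the grasp point.
Start: joints at [-0.914, 0.501, -0.427, 1.55, 0.221, 1.138, -0.21], TCP at [0.249, 0.6, 0.227] pointing down, gripper open.
Joint ranges: [-2.88, 2.88], [-0.31, 2.03], [-1.54, 1.56], [0.2, 2.42], [-1.41, 4.55], [0.19, 2.02], [-2.57, 2.57]. Speed limits (rad/s): [2.57, 2.57, 3.14, 3.14, 3.14, 3.14, 3.14].

## Interface

Orientations are given as [roll, pitch, yaw] about the fixed x, y, z axes, in that order (R = Rz(yaw) Ry(pitch) Rx(roll)).
In Python, from bench import r gives the robot as it stands. The module is installed in compiled form; this text tells all that it offers.
- The arm moves only by the shell command python3 -m jog 'ROWS' [FORCE]. ROWS is JSON, a list of rows, each a list of 3 entries, a list of its own where there are three numbers: the opening, from -1 (shut) to 1 (fully open), so that 0 is half open, then the shift along the tool's x, y, z in units of 40 mm (1.0 is 40 mm), then the turn, a rotation vector about the tool's x, y, z in units of 5 degrees (1.0 is 5 degrees). In form: [[claw, [tx, ty, tz], [rx, ry, rz]], ...]. A call has 1 to 20 rows; each row shifts and turns the commanded pose from where the row before left it, along the tool's axes as they then stand; what a row does not reach is not made up. A row lasts 1/12 s, in which the tool goes at most 41.7 mm and 7.16 degrees, less where a joint would pass 70% of its speed; a pose out of reach is approached as far as the arm can. A call is refused whole if a number of a shift passes 1 or a number of a turn 1, either way. A call with a gripper value outside its range is refused whole. The fingers move at their own pace and stop on an object; FORCE is the grip in N (left out, the last holds). Time passes only in rows, so rows that do not move let the fingers close. It gives the time, the measured TCP pose, the force and the opening at its end, in the units of the state.
- r.get_state(): the state, without advancing time (a new reading comes with each control period).
- r.snapshot(name): name is "side" or "top"; returns a dict with "image" (384x512x3 uint8, red, green, blue), "vfov" (degrees; the focal length in pixels is half the picture's height over the tangent of half this angle, whatever the lens; pixels are square), "cx", "cy" (the principal point, pixels), "R" (3x3) and "t" (3): a world point X has camera coordinates R X + t. Camera axes: x right, y down, z forward; pixel columns grow to the right and rows downward; lengths in m; the calibration is good to about 2 mm. A picture is of the moment at which its call begins. There is no depth.
- r.close_job(): hands the job in, once; it reports no verdict.
Trained networks look in the newest picture that a camera, given by its name, has taken for a name from the list of things; names that differ only in an ending like _2 or _b are one class to them, and where a whole thing is asked for, a point or a joint stands for the part that bears it (a point fixed in the world has none). Each returns a list of dicts, best first, with "conf" (0 to 1); they miss things now and then, are a little off and sometimes report something else, mostly with a low value. They report only what shows in the picture. A call takes as long as a camera call. They do not tell look-alikes from the thing itself.
- r.search_frame(camera, label): "point" ([column, row] in pixels, amid what is visible of it).
- r.cut_out(camera, label): "mask" (384x512 bool, what is visible of it) and "point" ([column, row] in pixels, amid what is visible of it).
The state is a dict: "t": time; "joint_positions": joint angles; "joint_velocities": joint speeds; "joint_efforts": joint torques, N m; "ee_pos": TCP position; "ee_rot": TCP orientation; "wrist_force": force on the tool from outside, world axes, zero at the start; "torque": the same for the moment, N m; "gripper_width": opening from 0.0 (shut) to 1.0 (fully open).
Only numpy, scipy, OpenCV 4.12 (cv2) and the standard library are available. Lean on these libraries where they do the work, as an engineer would, in place of code of your own. Each camera call takes 0.05 s, during which the arm holds its last target. There are 200 camera calls.

## Working session

There is one attempt and no reset: what is moved stays moved. The work goes in short steps, Python scripts to look and compute and a shell command to move; the robot and the scene stay as the last step left them, time stands still between calls to the robot, and variables do not carry over. Pictures are saved under pics/ and viewed, about 8 in all and at most 12, crops included, and the job is handed in when it is done.

```bash
mkdir -p pics; python3 - <<'E'
from bench import r
import cv2,numpy as np
s=r.get_state();print({k:np.round(v,3).tolist() for k,v in s.items()})
for c in("side","top"):
    d=r.snapshot(c);cv2.imwrite(f"pics/{c}0.png",d["image"][:,:,::-1])
    print(c,d["vfov"],d["cx"],d["cy"],np.round(d["R"],4).tolist(),np.round(d["t"],4).tolist())
    for n in("cup","finished_cup","foil_roll","plunger_knob","mandrel_top","spray_can","stand","work_table"):
        print(n,[(np.round(x["point"]).tolist(),round(x["conf"],2)) for x in r.search_frame(c,n)][:4])
a=cv2.imread("pics/side0.png");b=cv2.imread("pics/top0.png")
cv2.imwrite("pics/both.png",np.vstack([a,b])[:, :])
E
```

```text
{'t': 0.0, 'joint_positions': [-0.914, 0.502, -0.427, 1.551, 0.221, 1.138, -0.21], 'joint_velocities': [-0.0, -0.001, -0.001, 0.002, 0.001, 0.0, 0.001], 'joint_efforts': [0.001, -56.659, -5.816, -27.911, -0.069, 0.031, 0.0], 'ee_pos': [0.249, 0.6, 0.226], 'ee_rot': [-1.571, 0.002, 1.177], 'wrist_force': [0.54, 0.121, 0.66], 'torque': [0.028, 0.031, 0.046], 'gripper_width': 1.001}
side 55.66953048674334 254.20973591958165 192.24219826329093 [[0.9743, -0.2246, -0.0158], [-0.1768, -0.7198, -0.6713], [0.1394, 0.6569, -0.741]] [-0.5318, 0.1032, 1.4219]
cup [([275.0, 336.0], 0.84), ([204.0, 245.0], 0.81), ([286.0, 246.0], 0.69)]
finished_cup [([266.0, 208.0], 0.93), ([286.0, 245.0], 0.37)]
foil_roll [([293.0, 222.0], 0.56)]
plunger_knob [([265.0, 127.0], 0.55), ([283.0, 244.0], 0.4)]
mandrel_top [([243.0, 131.0], 0.69)]
spray_can [([300.0, 172.0], 0.76)]
stand [([276.0, 246.0], 0.97)]
work_table [([242.0, 129.0], 0.58)]
top 51.58021114535053 250.39062922769008 192.96863943712341 [[-0.0752, -0.9972, -0.0057], [-0.9768, 0.0748, -0.2006], [0.2004, -0.0095, -0.9797]] [-0.1076, 0.5392, 1.3862]
cup [([317.0, 171.0], 0.94), ([375.0, 196.0], 0.85), ([280.0, 250.0], 0.67)]
finished_cup [([265.0, 186.0], 0.58), ([150.0, 164.0], 0.55), ([147.0, 162.0], 0.17)]
foil_roll [([282.0, 159.0], 0.54), ([352.0, 204.0], 0.24)]
plunger_knob []
mandrel_top [([127.0, 188.0], 0.61)]
spray_can [([206.0, 140.0], 0.79), ([286.0, 179.0], 0.59)]
stand [([286.0, 178.0], 0.97), ([268.0, 184.0], 0.18)]
work_table [([128.0, 188.0], 0.82)]
```

View pics/side0.png

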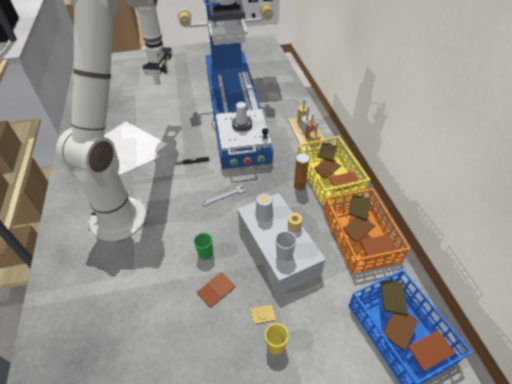

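View pics/top0.png

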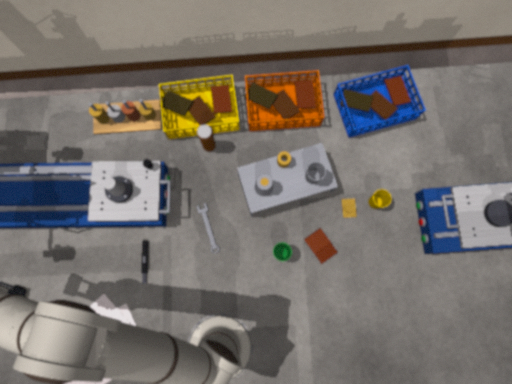

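Side view: plain steel mouth-up cup at (286,246), finished cup mouth-down at (264,208), green cup (204,245), yellow cup (276,338). The press with mandrel is at (242,120) and its knob at about (265,132). In the top view the cup is at (317,173), the finished cup at (265,185), the mandrel at (119,189) and the knob at (148,163). A second press-like table shows at the right edge (500,213). The steel mouth-up cup on the stand is the one meant. I'll compute positions and check them with a model overlay.

```bash
cat > h.py <<'E'
from bench import r
import cv2,numpy as np
from scipy.optimize import least_squares
def f(d): return 192/np.tan(np.radians(d["vfov"]/2))
def proj(d,X):
    c=np.atleast_2d(X)@np.array(d["R"]).T+d["t"]; return c[:,:2]/c[:,2:]*f(d)+[d["cx"],d["cy"]]
def back(d,p,z):
    R=np.array(d["R"]);o=-R.T@d["t"];v=R.T@np.array([(p[0]-d["cx"])/f(d),(p[1]-d["cy"])/f(d),1]);return o+v*(z-o[2])/v[2]
def circ(c,rad,n=48):
    a=np.linspace(0,2*np.pi,n);return np.c_[c[0]+rad*np.cos(a),c[1]+rad*np.sin(a),np.full(n,c[2])]
def crop(d,rings,x0,y0,w,h,k,name):
    im=cv2.resize(np.ascontiguousarray(d["image"][y0:y0+h,x0:x0+w,::-1]),None,fx=k,fy=k,interpolation=cv2.INTER_CUBIC)
    for X,col in rings:
        p=(proj(d,X)-[x0,y0]+.5)*k
        cv2.polylines(im,[np.int32(p.round())],False,col,1)
    if name: cv2.imwrite(name,im)
    return im
E
python3 - <<'E'
from h import *
S=r.snapshot("side");T=r.snapshot("top")
def solve(ps,pt,z):
    q=least_squares(lambda x:np.r_[proj(S,[*x,z])[0]-ps,proj(T,[*x,z])[0]-pt],[.5,0]);return q.x.round(4),q.fun.round(1)
print("cup rim",back(S,(286,240),.185),back(T,(318,172),.185))
print("fin top",back(S,(264,200),.185),back(T,(264,185),.185))
print("mandrel",back(S,(241,105),.228),back(T,(115,189),.228))
print("knob",back(S,(265,132),.16),back(T,(148,163),.16))
print("press2",back(T,(498,212),.228))
print("spray",back(T,(204,130),.16))
for c,d,n in((S,"side","cup"),(T,"top","cup")):
    for m in r.cut_out(d,n): 
        k=np.argwhere(m["mask"]);print(d,m["conf"],m["point"],k.min(0),k.max(0))
def tl(c,b): return crop(c,[],*b,None)
a=crop(S,[],200,70,100,75,4,None);b=crop(T,[],80,145,100,75,4,None)
c=crop(S,[],235,185,100,75,4,None);e=crop(T,[],240,140,100,75,4,None)
cv2.imwrite("pics/c1.png",np.vstack([np.hstack([a,b]),np.hstack([c,e])]))
E
```

```text
cup rim [ 0.56357598 -0.37183175  0.185     ] [ 0.55651824 -0.37625058  0.185     ]
fin top [ 0.53729271 -0.19762455  0.185     ] [ 0.5261233 -0.1937773  0.185    ]
mandrel [0.56224737 0.30261949 0.228     ] [0.5398804  0.28342133 0.228     ]
knob [0.63746965 0.18611804 0.16      ] [0.63863708 0.19327558 0.16      ]
press2 [ 0.37387376 -0.91642643  0.228     ]
spray [ 0.74249876 -0.00350288  0.16      ]
side 0.88 [203.2, 246.3] [233 194] [260 213]
side 0.85 [277.2, 339.5] [324 266] [353 287]
side 0.62 [285.3, 242.3] [231 276] [261 296]
top 0.84 [316.7, 170.9] [161 305] [182 325]
top 0.84 [283.2, 249.5] [242 273] [260 291]
top 0.7 [377.5, 195.9] [189 368] [208 391]
```

View pics/c1.png

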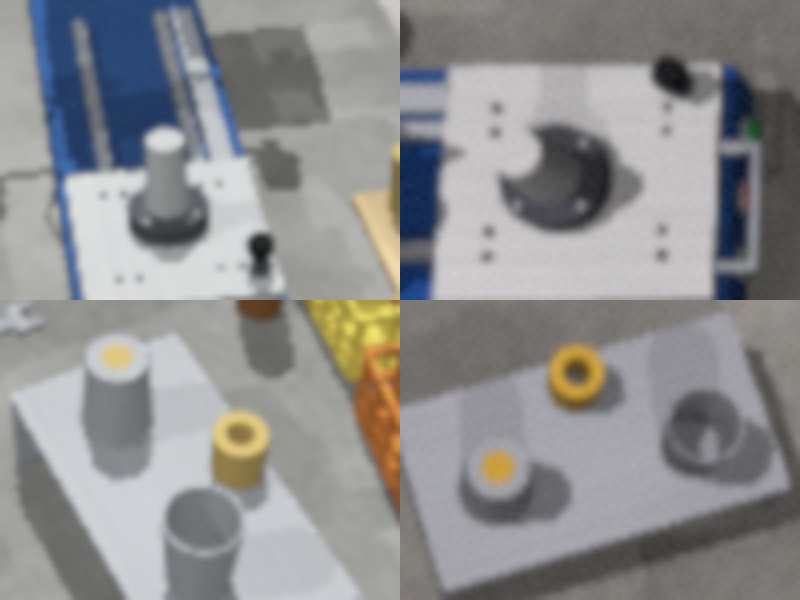

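The crop confirms it: the steel mouth-up cup has its rim at side (285,240) and top (315,171), and the cup with a golden base spot is the finished one. Now solving for positions and drawing the models over the pictures.

```bash
cat > m.py <<'E'
from h import *
def solve(obs):
    q=least_squares(lambda x:np.concatenate([(proj(c,[x[0],x[1],z])[0]-p) for c,p,z in obs]),[.5,0]);return q.x,q.fun.round(1)
E
python3 - <<'E'
from m import *
S=r.snapshot("side");T=r.snapshot("top")
c,e=solve([(S,(285.3,239.9),.185),(T,(315.4,171.3),.185)]);print("cup",c,e)
n,e=solve([(S,(240.6,103.9),.228),(T,(109.9,183.4),.228),(S,(241.9,122.6),.145),(T,(118.6,188.9),.145)]);print("nest",n,e)
k,e=solve([(S,(264.9,131.1),.156),(T,(147.6,163.4),.158)]);print("knob",k,e)
fi,e=solve([(S,(263.7,198.8),.185),(T,(264,182),.185)]);print("fin",fi,e)
v=k-n;print("yaw nest",np.degrees(np.arctan2(v[1],v[0])-np.arctan2(-.1,.085)),np.hypot(*v),"expect .131")
Rg=[(circ([*c,.185],.033),(0,0,255)),(circ([*c,.1],.027),(0,255,0)),(circ([*fi,.185],.027),(0,0,255)),(circ([*fi,.1],.033),(0,255,0)),
(circ([*n,.228],.0195),(0,0,255)),(circ([*n,.145],.046),(0,255,0)),(circ([*n,.12],.046),(255,0,0)),(circ([*k,.165],.0155),(0,0,255)),(circ([*k,.143],.0155),(0,255,0))]
cv2.imwrite("pics/c2.png",np.vstack([np.hstack([crop(S,Rg,200,70,100,75,4,None),crop(T,Rg,80,145,100,75,4,None)]),np.hstack([crop(S,Rg,235,185,100,75,4,None),crop(T,Rg,240,140,100,75,4,None)])]))
E
```

```text
cup [ 0.5607919  -0.36939304] [-0.4 -0.4  0.4 -0.4]
nest [0.56008333 0.29973039] [ 0.   1.6 -0.  -0.2 -0.4 -1.  -0.2 -0.2]
knob [0.63861279 0.19550079] [-0.2  0.2 -0.1 -0.2]
fin [ 0.53683767 -0.19377518] [-0.1  0.4 -0.3 -0.2]
yaw nest -3.3691582222486796 0.1305016742717301 expect .131
```

View pics/c2.png

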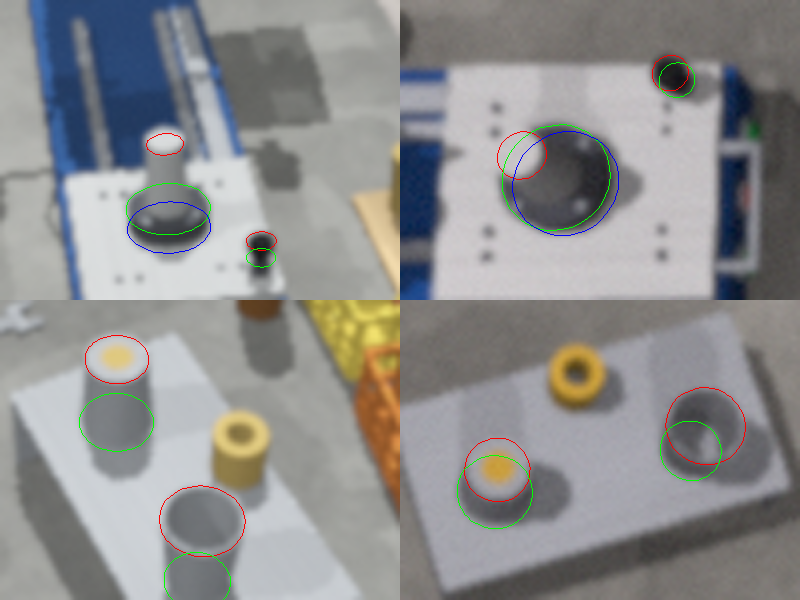

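Overlay fits: cup (0.561,-0.369), nest (0.560,0.300), knob (0.639,0.196). The flip needs the tool horizontal, with a half turn about tool y. First I raise the arm and swing it to the middle.

```bash
python3 -m jog '[[1,[0,-1,0],[0,0,0]],[1,[0,-1,0],[0,0,0]],[1,[0,-1,0],[0,0,0]],[1,[0,-1,0],[0,0,0]],[1,[0,-1,0],[0,0,0]],[1,[-0.65,0,-0.75],[0,0,0]],[1,[-0.65,0,-0.75],[0,0,0]],[1,[-0.65,0,-0.75],[0,0,0]],[1,[-0.65,0,-0.75],[0,0,0]],[1,[-0.65,0,-0.75],[0,0,0]],[1,[-0.65,0,-0.75],[0,0,0]],[1,[-0.65,0,-0.75],[0,0,0]],[1,[-0.65,0,-0.75],[0,0,0]],[1,[-0.65,0,-0.75],[0,0,0]],[1,[-0.65,0,-0.75],[0,0,0]],[1,[-0.65,0,-0.75],[0,0,0]],[1,[-0.65,0,-0.75],[0,0,0]],[1,[-0.65,0,-0.75],[0,0,0]]]' 40; python3 -c "
from bench import r;print(r.get_state()['joint_positions'])"
```

```text
t: 2.7
ee_pos: [0.4802, 0.1367, 0.4272]
ee_rot: [-1.572, -0.001, 1.177]
wrist_force: [0.7, 0.2, 0.4]
gripper_width: 1.002
[-0.23252613  0.06518339 -0.10465979  1.63412066  0.00689654  1.44166864
  0.83937547]
```

```bash
python3 -m jog '[[1,[0,0,0],[0.41,0,-1]],[1,[0,0,0],[0.41,0,-1]],[1,[0,0,0],[0.41,0,-1]],[1,[0,0,0],[0.41,0,-1]],[1,[0,0,0],[0.41,0,-1]],[1,[0,0,0],[0.41,0,-1]],[1,[0,0,0],[0.41,0,-1]],[1,[0,0,0],[0.41,0,-1]],[1,[0,0,0],[0.41,0,-1]],[1,[0,0,0],[0.41,0,-1]]]'; python3 -c "
from bench import r;print(r.get_state()['joint_positions'])"
```

```text
t: 3.53
ee_pos: [0.4803, 0.1379, 0.4276]
ee_rot: [-1.089, -0.851, 0.955]
wrist_force: [-0.9, -0.3, -0.7]
gripper_width: 0.998
[ 0.13712938  0.15555929  0.14269303  1.87003977 -0.92099305  1.51721902
  1.71053607]
```

```bash
cat > k.py <<'E'
import numpy as np
from scipy.spatial.transform import Rotation as Ro
from scipy.optimize import least_squares
D=[([-.914,.502,-.427,1.551,.221,1.138,-.21],[.249,.6,.2265],[-1.571,.002,1.177]),
([-0.23252613,0.06518339,-0.10465979,1.63412066,0.00689654,1.44166864,0.83937547],[0.4802,0.1367,0.4272],[-1.572,-.001,1.177]),
([0.13712938,0.15555929,0.14269303,1.87003977,-0.92099305,1.51721902,1.71053607],[0.4803,0.1379,0.4276],[-1.089,-.851,.955])]
lo=np.array([-2.88,-.31,-1.54,.2,-1.41,.19,-2.57]);hi=np.array([2.88,2.03,1.56,2.42,4.55,2.02,2.57])
def fk(q,L):
    h,a,b,c,o1,o2,o3,o4,y7=L
    z=lambda t:Ro.from_euler('z',-t);y=lambda t:Ro.from_euler('y',t)
    R=z(q[0]);p=np.array([0,0,h]);p=p+R.apply([o4,0,0])
    R=R*y(q[1]);p=p+R.apply([0,0,0])
    R=R*z(q[2]);p=p+R.apply([o1,0,a])
    R=R*y(q[3]);p=p+R.apply([o2,0,0])
    R=R*z(q[4]);p=p+R.apply([0,0,b])
    R=R*y(q[5]);p=p+R.apply([o3,0,0])
    R=R*z(q[6]);p=p+R.apply([0,0,c])
    # tool y = flange z ; tool frame rotated y7 about it
    T=R*Ro.from_euler('z',y7)*Ro.from_matrix([[1,0,0],[0,0,1],[0,-1,0]]).inv()
    return p,T
def res(L,data=D):
    o=[]
    for q,p,e in data:
        P,T=fk(q,L);o+=list((P-p)*5)+list((Ro.from_euler('xyz',e).inv()*T).as_rotvec())
    return np.array(o+list(.002*np.array(L[4:8])))
def fit(data=D):
    best=None
    for y7 in np.arange(0,6.3,.8):
        s=least_squares(lambda L:res(L,data),[.33,.4,.4,.25,0,0,0,0,y7])
        if best is None or s.cost<best.cost:best=s
    return best.x,best
def ik(pos,R,L,q0,n=30,seed=0):
    rng=np.random.default_rng(seed);out=[]
    for i in range(n):
        x0=np.clip(q0,lo+.02,hi-.02) if i==0 else rng.uniform(lo+.1,hi-.1)
        def g(q):
            P,T=fk(q,L);return np.r_[(P-pos)*5,(R.inv()*T).as_rotvec(),.003*(q-q0)]
        s=least_squares(g,x0,bounds=(lo+.03,hi-.03))
        e=np.abs(g(s.x)[:6]).max();out.append((e>.01,np.abs(s.x-q0).max(),s.x))
    out.sort(key=lambda t:(t[0],t[1]));return out[0]
E
python3 - <<'E'
from k import *
L,b=fit();print(L.round(4),b.cost);print(b.fun[:18].round(4));np.save("L.npy",L)
E
```

```text
[ 0.3152  0.5378  0.5304  0.3121 -0.0428  0.0489  0.0819  0.0708  3.142 ] 0.005034541906596142
[ 0.0179 -0.0119  0.0029  0.0003 -0.0003 -0.0007 -0.0212  0.0954 -0.005
  0.0005  0.0002  0.0004 -0.0031 -0.0011  0.0021  0.      0.0002 -0.0003]
```

```bash
sed -i 's/h,a,b,c,o1,o2,o3,o4,y7=L/h,a,b,c,o1,o2,o3,o4,l1,l2,l3,y7=L/; s/R.apply(\[0,0,0\])/R.apply([0,l1,0])/; s/R.apply(\[o2,0,0\])/R.apply([o2,l2,0])/; s/R.apply(\[o3,0,0\])/R.apply([o3,l3,0])/; s/L\[4:8\]/L[4:11]/; s/\.25,0,0,0,0,y7/.25,0,0,0,0,0,0,0,y7/; s/list(.002/list(.01/' k.py
cat > feas.py <<'E'
from k import *
L,b=fit();print(L.round(3),b.cost,np.abs(b.fun[:-7]).max().round(4));np.save("L.npy",L)
q0=np.array([-.23,.2,-.1,1.63,1.5,1.2,.8])
def pose(g,az,s):
    a=np.radians(az);d=np.array([np.cos(a),np.sin(a),0]);x=s*np.array([-np.sin(a),np.cos(a),0])
    return np.array(g)+.019*d,Ro.from_matrix(np.c_[x,d,np.cross(x,d)])
if __name__=="__main__":
  for name,g in(("cup",(.561,-.369,.145)),("nest",(.56,.3,.187)),("nestup",(.56,.3,.30))):
    for az in(-30,-10,0,15,30,60,90):
      for s in(1,-1):
        p,R=pose(g,az,s);o=ik(p,R,L,q0,8)
        print(name,az,s,"OK" if not o[0] else "--",o[2].round(2) if not o[0] else "")
E
python3 feas.py
```

```text
[ 3.470e-01  5.040e-01  4.650e-01  3.630e-01  3.000e-03 -1.000e-03
 -2.000e-03  0.000e+00 -1.400e-02 -1.200e-02 -1.000e-03  3.142e+00] 6.109348062502441e-07 0.0007
cup -30 1 OK [ 0.79  1.05 -0.21  2.33  3.3   1.77 -1.35]
cup -30 -1 OK [-0.04  1.24  0.58  2.35  2.83  1.77  0.93]
cup -10 1 OK [ 0.84  1.02  0.04  2.24  3.83  1.68 -1.53]
cup -10 -1 OK [-0.2   1.86  1.12  2.26  2.69  1.99  0.16]
cup 0 1 OK [ 0.78  1.03  0.21  2.14  4.03  1.73 -1.67]
cup 0 -1 OK [0.45 1.17 0.58 2.15 3.8  1.99 1.22]
cup 15 1 OK [ 0.68  1.11  0.45  1.96  4.23  1.88 -1.85]
cup 15 -1 OK [0.57 1.17 0.58 1.96 4.13 1.99 1.23]
cup 30 1 OK [ 1.29  1.1  -0.28  1.72 -1.38  1.38 -1.95]
cup 30 -1 OK [ 1.87  1.59 -1.17  1.7  -0.37  0.76  0.59]
cup 60 1 OK [ 1.15  1.25 -0.24  1.21 -1.01  1.75 -2.27]
cup 60 -1 OK [ 1.42  1.4  -0.78  1.2  -0.57  1.53  0.64]
cup 90 1 -- 
cup 90 -1 -- 
nest -30 1 OK [-0.92  0.97 -0.24  1.91  1.62  1.76 -1.29]
nest -30 -1 OK [-0.97  0.96 -0.17  1.91  1.59  1.71  1.85]
nest -10 1 OK [-0.66  0.98 -0.47  2.18  2.08  1.89 -1.36]
nest -10 -1 OK [-1.    0.91 -0.09  2.19  1.91  1.62  1.64]
nest 0 1 
[... 440 characters left out ...]
  1.64 -1.3   1.84 -0.17  0.67  0.39]
nestup -30 1 OK [-0.89  0.75 -0.28  1.96  1.61  1.76 -1.12]
nestup -30 -1 OK [-0.94  0.74 -0.22  1.97  1.59  1.73  2.02]
nestup -10 1 OK [-0.66  0.69 -0.49  2.24  2.    1.75 -1.21]
nestup -10 -1 OK [-0.93  0.64 -0.17  2.25  1.91  1.58  1.85]
nestup 0 1 OK [-2.09  1.87  1.53  2.38  3.47  0.33  2.54]
nestup 0 -1 OK [-0.9   0.6  -0.13  2.37  2.14  1.54  1.76]
nestup 15 1 -- 
nestup 15 -1 -- 
nestup 30 1 -- 
nestup 30 -1 -- 
nestup 60 1 OK [ 0.09  0.62 -0.18  2.32  4.15  1.37 -1.69]
nestup 60 -1 OK [-0.28  0.63  0.23  2.33  4.09  1.57  1.33]
nestup 90 1 OK [ 0.36  0.79 -0.42  1.9  -1.38  1.34 -2.09]
nestup 90 -1 OK [ 0.94  1.49 -1.43  1.89 -0.24  0.65  0.26]
```

```bash
python3 - <<'E'
from m import *
S=r.snapshot("side");T=r.snapshot("top")
for n,ps,pt,z in(("green rim",(204,239),(282.5,252),.07),("foil top",(294.5,217.5),(283.7,158.2),.15),("card",(216,289),(321,245),.009),("knife",(192,160),(145,255),.01)):
    print(n,solve([(S,ps,z),(T,pt,z)]))
from feas import *
q0=np.array([-.23,.2,-.1,1.63,1.8,1.2,.3])
L=np.load("L.npy")
for s,pts in((1,[(.48,.137,.43),(.55,-.2,.35),(.561,-.369,.28),(.561,-.369,.148),(.561,-.369,.32),(.60,-.1,.38)]),(-1,[(.60,-.1,.38),(.60,.1,.38),(.56,.3,.33),(.56,.3,.184)])):
  for az in(-30,-20):
    for g in pts:
        p,R=pose(g,az,s);o=ik(p,R,L,q0+[0,0,0,0,0,0,-1.3*s-.3],8);print(s,az,g,o[0],o[2].round(2))
E
```

```text
green rim (array([ 0.31231144, -0.2363398 ]), array([-0.5,  2.7, -2.2, -0.9]))
foil top (array([ 0.62408437, -0.26974708]), array([-0.2,  0.5, -0.3, -0.3]))
card (array([ 0.32623647, -0.3903888 ]), array([ 0., -0., -0.,  0.]))
knife (array([0.3309955 , 0.25108204]), array([ 2.7,  0.3, -0.3,  2.2]))
[ 3.470e-01  5.040e-01  4.650e-01  3.630e-01  3.000e-03 -1.000e-03
 -2.000e-03  0.000e+00 -1.400e-02 -1.200e-02 -1.000e-03  3.142e+00] 6.109348062502441e-07 0.0007
1 -30 (0.48, 0.137, 0.43) False [-0.72  0.27 -0.43  2.37  1.55  1.71 -1.05]
1 -30 (0.55, -0.2, 0.35) True [ 0.83  0.91 -1.28  2.39  2.43  1.99 -0.74]
1 -30 (0.561, -0.369, 0.28) True [ 1.79  1.88 -1.51  2.39  3.33  1.1   0.19]
1 -30 (0.561, -0.369, 0.148) False [ 0.27  1.08  0.28  2.35  3.03  1.81 -1.85]
1 -30 (0.561, -0.369, 0.32) True [ 1.76  1.6  -1.51  2.39  3.24  1.12 -0.03]
1 -30 (0.6, -0.1, 0.38) True [ 0.74  0.92 -1.38  2.39  2.45  1.99 -0.65]
1 -20 (0.48, 0.137, 0.43) True [ 0.02  0.49 -1.29  2.39  1.75  1.99 -0.95]
1 -20 (0.55, -0.2, 0.35) True [ 1.82  0.24 -1.5   2.39  3.13  0.48 -1.33]
1 -20 (0.561, -0.369, 0.28) Fal
[... 174 characters left out ...]
1.44  2.39  3.31  0.86 -0.28]
1 -20 (0.6, -0.1, 0.38) True [ 0.85  1.   -1.5   2.39  2.53  1.9  -0.49]
-1 -30 (0.6, -0.1, 0.38) True [ 0.74  0.92 -1.38  2.39  2.45  1.99  2.49]
-1 -30 (0.6, 0.1, 0.38) False [-0.61  0.43 -0.21  2.28  1.83  1.55  2.01]
-1 -30 (0.56, 0.3, 0.33) False [-0.89  0.69 -0.28  1.97  1.6   1.75  2.07]
-1 -30 (0.56, 0.3, 0.184) False [-0.93  0.97 -0.22  1.91  1.61  1.75  1.85]
-1 -20 (0.6, -0.1, 0.38) True [ 0.83  0.88 -1.44  2.39  2.46  1.83  2.54]
-1 -20 (0.6, 0.1, 0.38) False [ 0.04  0.53 -0.88  2.39  2.14  1.73  2.11]
-1 -20 (0.56, 0.3, 0.33) False [-0.88  0.63 -0.28  2.11  1.74  1.67  2.01]
-1 -20 (0.56, 0.3, 0.184) False [-0.94  0.94 -0.2   2.05  1.76  1.7   1.75]
```

```bash
cat > plan.py <<'E'
from feas import *
from scipy.spatial.transform import Slerp
L=np.load("L.npy")
def down(g,azx):  # tool down, tool z along azimuth azx
    a=np.radians(azx);z=np.array([np.cos(a),np.sin(a),0]);d=np.array([0,0,-1.]);return np.array(g)+.019*d,Ro.from_matrix(np.c_[np.cross(d,z),d,z])
def sim(q,keys,n=10,show=True):
    q=np.array(q,float);P,R=fk(q,L)
    for nm,(p2,R2) in keys:
        sl=Slerp([0,1],Ro.concatenate([R,R2]));bad=0;qm=q
        for i in range(1,n+1):
            t=i/n;pp=P+(p2-P)*t;RR=sl([t])[0]
            g=lambda x:np.r_[(fk(x,L)[0]-pp)*5,(RR.inv()*fk(x,L)[1]).as_rotvec(),.01*(x-q)]
            s=least_squares(g,np.clip(q,lo+.021,hi-.021),bounds=(lo+.02,hi-.02));bad=max(bad,np.abs(g(s.x)[:6]).max());q=s.x
        P,R=p2,R2;m=np.minimum(q-lo,hi-q)
        if show:print(nm,"err",bad.round(3),q.round(2),"margin",m.min().round(2),"j",m.argmin()+1)
    return q
if __name__=="__main__":
  from bench import r
  q=r.get_state()["joint_positions"]
  c=(.561,-.369);n=(.56,.3)
  for az in(15,30,45):
   for s in(1,-1):
    for naz in(-30,-15):
      print("==",az,s,naz)
      k=-s*1; # cup z = -s * tool z ; down tool z azimuth: s=-1 -> az
      sim(q,[("pre",pose((*c,.30),az,s)),("grasp",pose((*c,.148),az,s)),("lift",pose((*c,.30),az,s)),
       ("down",down((.58,-.25,.35),az if s<0 else az+180)),
       ("down2",down((.58,.0,.38),90 if s<0 else 270)),
       ("down3",down((.56,.2,.38),naz+180 if s<0 else naz)),
       ("nestup",pose((*n,.30),naz,-s)),("seat",pose((*n,.184),naz,-s))],8)
E
python3 plan.py
```

```text
[ 3.470e-01  5.040e-01  4.650e-01  3.630e-01  3.000e-03 -1.000e-03
 -2.000e-03  0.000e+00 -1.400e-02 -1.200e-02 -1.000e-03  3.142e+00] 6.109348062502441e-07 0.0007
== 15 1 -30
pre err 0.19 [ 2.02  1.48 -1.52  2.05  0.48  0.21  2.55] margin 0.02 j 6
grasp err 0.14 [ 2.09  2.01 -1.51  1.99  0.99  0.38  2.55] margin 0.02 j 2
lift err 0.19 [ 2.02  1.48 -1.52  2.05  0.48  0.21  2.55] margin 0.02 j 6
down err 0.088 [ 1.07  0.56 -1.07  1.46  0.49  1.41  1.82] margin 0.47 j 3
down2 err 0.0 [ 0.9   0.67 -1.49  1.54  0.67  1.55  2.55] margin 0.02 j 7
down3 err 0.434 [ 0.34  0.74 -1.52  1.59  0.96  1.68  2.55] margin 0.02 j 3
nestup err 0.314 [-0.6   0.85 -0.65  1.95  1.77  2.    2.06] margin 0.02 j 6
seat err 0.0 [-0.67  1.06 -0.55  1.9   1.79  2.    1.89] margin 0.02 j 6
== 15 1 -15
pre err 0.19 [ 2.02  1.48 -1.52  2.05  0.48  0.21  2.55] margin 0.02 j 6
grasp err 0.14 [ 2.09  2.01 -1.51  1.99  0.99  0.38  2.55] margin 0.02 j 2
lift err 0.19 [ 2.02  1.48 -1.52  2.05  0.48  0.21  2.55] margin 0.02 j 6
down err 0.088 [ 1.07  0.56 -1.07  1.46  0.49  1.41  1.82] margin 0.47 j 3
down2 err 0.0 [ 0.
[... 5632 characters left out ...]
1.61 -1.13] margin 0.41 j 6
seat err 0.0 [-1.1   0.96 -0.02  1.92  1.51  1.6  -1.3 ] margin 0.42 j 6
== 45 -1 -15
pre err 0.0 [ 1.01  0.89  0.06  1.57 -1.39  1.77  0.91] margin 0.02 j 5
grasp err 0.0 [ 1.02  1.14  0.06  1.49 -1.37  1.74  1.08] margin 0.04 j 5
lift err 0.0 [ 1.01  0.89  0.06  1.57 -1.39  1.77  0.91] margin 0.02 j 5
down err 0.0 [ 0.08  0.38  0.39  1.49 -0.14  1.3  -0.3 ] margin 0.69 j 2
down2 err 0.0 [-0.17  0.24  0.16  1.57 -0.04  1.33 -0.01] margin 0.55 j 2
down3 err 0.0 [-0.29  0.28 -0.12  1.53  0.03  1.34  0.89] margin 0.59 j 2
nestup err 0.0 [-0.98  0.66 -0.14  2.18  1.8   1.58 -1.25] margin 0.24 j 4
seat err 0.0 [-0.99  0.92 -0.12  2.12  1.82  1.64 -1.45] margin 0.3 j 4
```

```bash
cat > go.py <<'E'
from plan import *
from bench import r
def cur():
    s=r.get_state();return np.array(s["ee_pos"]),Ro.from_euler('xyz',s["ee_rot"]),np.array(s["joint_positions"])
def need(p,R,nm=""):
    P,R0,q=cur();w=(R0.inv()*R).as_rotvec(degrees=True)
    print(nm,"shift40 now-axes",(R0.inv().apply(p-P)/.04).round(2),"after-turn axes",(R.inv().apply(p-P)/.04).round(2),"rot5",(w/5).round(2),"n>=",np.ceil(max(abs(w).max()/5,np.linalg.norm(w)/7.16)))
E
python3 - <<'E' | tail -n +3
from go import *
from m import *
T=r.snapshot("top");print("yellow",back(T,(381,194),.08),back(T,(381,204),.0))
P,R0,q=cur()
p,R=pose((.561,-.369,.30),30,-1);need(p,R,"pre")
pa=np.array([p[0],p[1],.38])
print("move first");sim(q,[("t",(pa,R0)),("r",(pa,R)),("d",(p,R))])
print("turn first");sim(q,[("r",(P,R)),("t",(pa,R)),("d",(p,R))])
E
```

```text
yellow [ 0.48509902 -0.61007775  0.08      ] [ 0.46138502 -0.63216628  0.        ]
pre shift40 now-axes [-8.12 -8.19 -6.08] after-turn axes [11.98 -4.09 -3.13] rot5 [ -1.05  15.56 -14.42] n>= 16.0
move first
t err 0.012 [ 1.13  1.05 -0.93  0.75 -0.11  2.    1.51] margin 0.02 j 6
r err 0.0 [ 1.71  0.87 -0.9   1.79 -1.13  1.09  0.75] margin 0.28 j 5
d err 0.0 [ 1.68  1.   -0.84  1.79 -1.09  1.06  0.86] margin 0.32 j 5
turn first
r err 0.397 [ 1.73  0.76 -1.52  2.4  -1.39  0.69  0.94] margin 0.02 j 3
t err 0.308 [ 1.83  1.01 -1.12  1.79 -0.93  0.94  0.63] margin 0.42 j 3
d err 0.0 [ 1.8   1.13 -1.05  1.79 -0.89  0.91  0.74] margin 0.49 j 3
```

```bash
cat >> go.py <<'E'
def rows(p,R,n):
    """per-row tool-axis shifts for a straight line with an even turn"""
    P,R0,q=cur();w=(R0.inv()*R).as_rotvec();print("turn per row",(np.degrees(w)/5/n).round(2),"norm deg",np.degrees(np.linalg.norm(w)/n).round(2))
    for i in range(n):
        print((( R0*Ro.from_rotvec(w*i/n)).inv().apply((p-P)/n)/.04).round(2).tolist(),end=" ")
    print()
E
python3 - <<'E' | tail -n +3
from go import *
p,R=pose((.561,-.369,.33),40,-1)
rows(p,R,18);P,R0,q=cur();sim(q,[("pre",(p,R)),("g",pose((.561,-.369,.148),40,-1))],18)
E
```

```text
turn per row [ 0.02  0.85 -0.71] norm deg 5.53
[-0.42, -0.48, -0.32] [-0.36, -0.5, -0.35] [-0.31, -0.52, -0.37] [-0.24, -0.54, -0.39] [-0.18, -0.55, -0.41] [-0.11, -0.56, -0.42] [-0.05, -0.57, -0.42] [0.02, -0.57, -0.42] [0.08, -0.57, -0.42] [0.15, -0.56, -0.41] [0.21, -0.55, -0.4] [0.28, -0.54, -0.38] [0.34, -0.52, -0.35] [0.39, -0.5, -0.33] [0.45, -0.47, -0.29] [0.49, -0.44, -0.26] [0.54, -0.41, -0.22] [0.58, -0.38, -0.18] 
pre err 0.0 [ 1.11  0.81 -0.07  1.65 -1.39  1.66  0.89] margin 0.02 j 5
g err 0.0 [ 1.11  1.11 -0.06  1.57 -1.36  1.62  1.11] margin 0.05 j 5
```

```bash
python3 -m jog '[[1,[-0.42,-0.48,-0.32],[0.02,0.85,-0.71]],[1,[-0.36,-0.5,-0.35],[0.02,0.85,-0.71]],[1,[-0.31,-0.52,-0.37],[0.02,0.85,-0.71]],[1,[-0.24,-0.54,-0.39],[0.02,0.85,-0.71]],[1,[-0.18,-0.55,-0.41],[0.02,0.85,-0.71]],[1,[-0.11,-0.56,-0.42],[0.02,0.85,-0.71]],[1,[-0.05,-0.57,-0.42],[0.02,0.85,-0.71]],[1,[0.02,-0.57,-0.42],[0.02,0.85,-0.71]],[1,[0.08,-0.57,-0.42],[0.02,0.85,-0.71]],[1,[0.15,-0.56,-0.41],[0.02,0.85,-0.71]],[1,[0.21,-0.55,-0.4],[0.02,0.85,-0.71]],[1,[0.28,-0.54,-0.38],[0.02,0.85,-0.71]],[1,[0.34,-0.52,-0.35],[0.02,0.85,-0.71]],[1,[0.39,-0.5,-0.33],[0.02,0.85,-0.71]],[1,[0.45,-0.47,-0.29],[0.02,0.85,-0.71]],[1,[0.49,-0.44,-0.26],[0.02,0.85,-0.71]],[1,[0.54,-0.41,-0.22],[0.02,0.85,-0.71]],[1,[0.58,-0.38,-0.18],[0.02,0.85,-0.71]],[1,[0,0,0],[0,0,0]]]'; python3 - <<'E' | tail -n +3
from go import *
P,R0,q=cur();print(q.round(2));p,R=fk(q,L);print("fk err",p-P)
need(*pose((.561,-.369,.33),40,-1),"fix")
E
```

```text
t: 5.27
ee_pos: [0.5768, -0.36, 0.3295]
ee_rot: [0.006, 0.003, -0.877]
wrist_force: [-1.0, -0.5, -0.6]
gripper_width: 1.0
[ 1.11  0.81 -0.06  1.65 -1.4   1.66  0.89]
fk err [-6.72711388e-07  1.12691178e-03 -3.11022656e-04]
fix shift40 now-axes [-0.08  0.03  0.01] after-turn axes [-0.08  0.03  0.01] rot5 [-0.06 -0.04  0.05] n>= 1.0
```

```bash
python3 -m jog '[[1,[-0.08,0.03,0],[-0.06,-0.04,0.05]],[1,[0,0,-0.9],[0,0,0]],[1,[0,0,-0.9],[0,0,0]],[1,[0,0,-0.9],[0,0,0]],[1,[0,0,0],[0,0,0]]]'; python3 - <<'E' | tail -n +3
from go import *
from m import *
P,R0,q=cur();print(q.round(2));need(*pose((.561,-.369,.148),40,-1),"grasp")
S=r.snapshot("side");T=r.snapshot("top")
c=(.5608,-.3694)
Rg=[(circ([*c,.185],.033),(0,0,255)),(circ([*c,.1],.027),(0,255,0))]
cv2.imwrite("pics/p1.png",np.hstack([crop(S,Rg,235,180,100,110,4,None),crop(T,Rg,265,120,100,110,4,None)]))
E
```

```text
t: 5.68
ee_pos: [0.5764, -0.3465, 0.2138]
ee_rot: [0.002, 0.009, -0.859]
wrist_force: [-1.1, 0.9, -1.4]
gripper_width: 1.001
[ 1.09  0.99 -0.05  1.63 -1.37  1.64  1.04]
grasp shift40 now-axes [ 0.19 -0.19 -1.64] after-turn axes [ 0.18 -0.18 -1.64] rot5 [-0.02 -0.1  -0.16] n>= 1.0
```

View pics/p1.png

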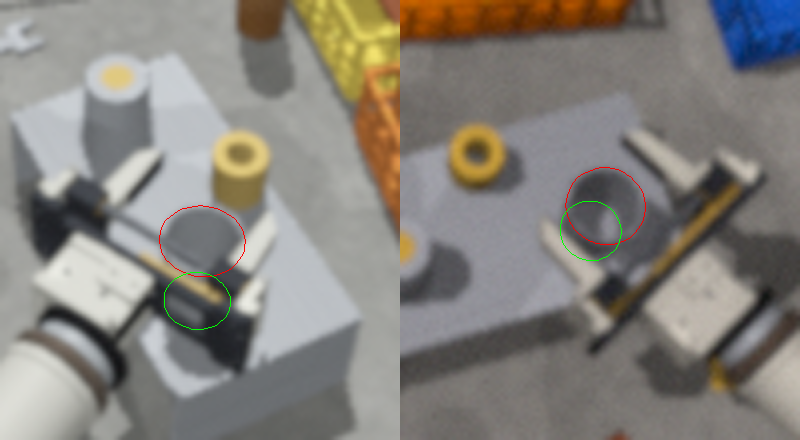

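Gripper straddles the cup (top crop: finger tips at about (640,140) and (548,225), cup rim between them). I'll settle, then read the offset.

```bash
python3 -m jog '[[1,[0.1,-0.1,0],[0,0,-0.1]],[1,[0.1,-0.1,0],[0,0,0]],[1,[0,0,0],[0,0,0]],[1,[0,0,0],[0,0,0]],[1,[0,0,0],[0,0,0]]]'; python3 - <<'E' | tail -n +3
from go import *
from m import *
P,R0,q=cur();print(q.round(2));need(*pose((.561,-.369,.148),40,-1),"grasp")
S=r.snapshot("side");T=r.snapshot("top")
for c,d in(("side",S),("top",T)):
    print(c,"tcp px",proj(d,P),"grasp px",proj(d,P-.019*R0.apply([0,1,0])), "tips", proj(d,P+R0.apply([.055,0,0])),proj(d,P-R0.apply([.055,0,0])))
g=P-.019*R0.apply([0,1,0])
Rg=[(np.array([P+R0.apply([s*.046,0,z]) for z in(-.0095,.0095)]+[P+R0.apply([s*.046,-.038,z]) for z in(.0095,-.0095)]+[P+R0.apply([s*.046,0,-.0095])]),(0,0,255)) for s in(1,-1)]
cv2.imwrite("pics/p2.png",np.hstack([crop(S,Rg,255,200,70,70,5,None),crop(T,Rg,285,140,70,70,5,None)]))
E
```

```text
t: 6.2
ee_pos: [0.5758, -0.3635, 0.2236]
ee_rot: [0.003, -0.006, -0.874]
wrist_force: [-1.1, 1.0, -0.2]
gripper_width: 1.001
[ 1.11  0.99 -0.05  1.61 -1.37  1.64  1.03]
grasp shift40 now-axes [-0.14  0.1  -1.89] after-turn axes [-0.13  0.1  -1.89] rot5 [-0.04  0.06  0.02] n>= 1.0
side tcp px [[289.74256002 229.64644527]] grasp px [[286.23771213 233.79926141]] tips [[305.34021849 238.54189362]] [[274.78556055 221.11636901]]
top tcp px [[315.34553348 163.52914646]] grasp px [[319.5877788  167.59569935]] tips [[327.09448609 152.11233611]] [[303.46475115 175.0740597 ]]
```

View pics/p2.png

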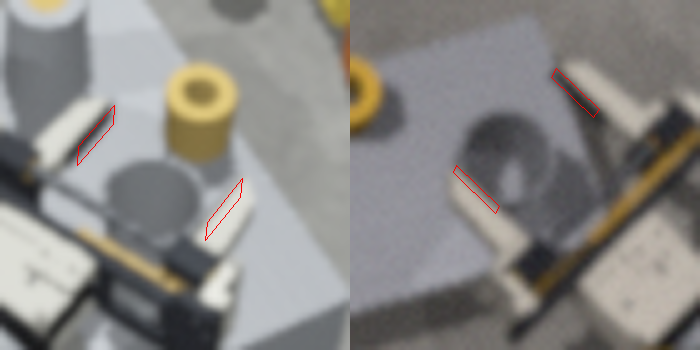

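Pads drawn from the state coincide with the pictured fingers, so the calibration is good. Last correction, then down and close.

```bash
python3 -m jog '[[1,[-0.14,0.1,0],[-0.04,0.06,0.02]],[1,[0,0,0],[0,0,0]],[1,[0,0,-0.5],[0,0,0]],[1,[0,0,-0.5],[0,0,0]],[1,[0,0,-0.5],[0,0,0]],[1,[0,0,-0.39],[0,0,0]],[1,[0,0,0],[0,0,0]],[1,[0,0,0],[0,0,0]],[1,[0,0,0],[0,0,0]],[1,[0,0,0],[0,0,0]]]'; python3 - <<'E' | tail -n +3
from go import *
P,R0,q=cur();need(*pose((.561,-.369,.148),40,-1),"grasp")
E
```

```text
t: 7.13
ee_pos: [0.5755, -0.3562, 0.1478]
ee_rot: [0.001, 0.001, -0.872]
wrist_force: [0.1, 1.0, 0.4]
gripper_width: 1.001
grasp shift40 now-axes [ 0.01 -0.01  0.01] after-turn axes [ 0.01 -0.01  0.01] rot5 [-0.01 -0.01 -0.01] n>= 1.0
```

```bash
python3 -m jog '[[0.45,[0,0,0],[0,0,0]],[0.4,[0,0,0],[0,0,0]],[0.35,[0,0,0],[0,0,0]],[0.3,[0,0,0],[0,0,0]],[-1,[0,0,0],[0,0,0]],[-1,[0,0,0],[0,0,0]],[-1,[0,0,0],[0,0,0]],[-1,[0,0,0],[0,0,0]],[-1,[0,0,0],[0,0,0]]]' 35
```

```text
t: 7.88
ee_pos: [0.5754, -0.3563, 0.1469]
ee_rot: [0.001, 0.002, -0.873]
wrist_force: [1.9, -2.6, 3.0]
gripper_width: 0.664
```

```bash
python3 -m jog '[[-1,[0,0,0.3],[0,0,0]],[-1,[0,0,0.6],[0,0,0]],[-1,[0,0,0.8],[0,0,0]],[-1,[0,0,0.8],[0,0,0]],[-1,[0,0,0.8],[0,0,0]],[-1,[0,0,0.7],[0,0,0]],[-1,[0,0,0],[0,0,0]],[-1,[0,0,0],[0,0,0]],[-1,[0,0,0],[0,0,0]]]'; python3 - <<'E' | tail -n +3
from go import *
P,R0,q=cur();print(q.round(2))
D=down((.58,-.2,.40),40)
rows(D[0],D[1],20);sim(q,[("down",D),("down2",down((.58,.0,.40),90)),
       ("down3",down((.56,.2,.40),150)),("nestup",pose((.56,.3,.32),-30,1)),("seat",pose((.56,.3,.184),-30,1))],18)
E
```

```text
t: 8.63
ee_pos: [0.5748, -0.3558, 0.3054]
ee_rot: [-0.001, 0.004, -0.872]
wrist_force: [-0.3, 1.1, -1.7]
gripper_width: 0.663
[ 1.13  0.85 -0.09  1.65 -1.37  1.64  0.92]
turn per row [-0.9 -0.  -0. ] norm deg 4.5
[-0.15, 0.13, 0.09] [-0.15, 0.12, 0.1] [-0.15, 0.11, 0.11] [-0.15, 0.1, 0.12] [-0.15, 0.09, 0.13] [-0.15, 0.08, 0.14] [-0.15, 0.07, 0.14] [-0.15, 0.06, 0.15] [-0.15, 0.05, 0.15] [-0.15, 0.04, 0.16] [-0.15, 0.03, 0.16] [-0.15, 0.01, 0.16] [-0.15, 0.0, 0.16] [-0.15, -0.01, 0.16] [-0.15, -0.03, 0.16] [-0.15, -0.04, 0.16] [-0.15, -0.05, 0.15] [-0.15, -0.06, 0.15] [-0.15, -0.07, 0.14] [-0.15, -0.08, 0.14] 
down err 0.0 [ 0.22  0.3   0.09  1.45 -0.03  1.39 -0.56] margin 0.61 j 2
down2 err 0.0 [ 0.06  0.24 -0.14  1.53  0.03  1.37 -0.07] margin 0.55 j 2
down3 err 0.0 [-0.09  0.29 -0.38  1.49  0.11  1.39  0.57] margin 0.6 j 2
nestup err 0.0 [-0.91  0.7  -0.26  1.97  1.6   1.74 -1.09] margin 0.28 j 6
seat err 0.0 [-0.93  0.97 -0.23  1.91  1.61  1.75 -1.3 ] margin 0.27 j 6
```

```bash
python3 -m jog '[[-1,[-0.15,0.13,0.09],[-0.9,0,0]],[-1,[-0.15,0.12,0.1],[-0.9,0,0]],[-1,[-0.15,0.11,0.11],[-0.9,0,0]],[-1,[-0.15,0.1,0.12],[-0.9,0,0]],[-1,[-0.15,0.09,0.13],[-0.9,0,0]],[-1,[-0.15,0.08,0.14],[-0.9,0,0]],[-1,[-0.15,0.07,0.14],[-0.9,0,0]],[-1,[-0.15,0.06,0.15],[-0.9,0,0]],[-1,[-0.15,0.05,0.15],[-0.9,0,0]],[-1,[-0.15,0.04,0.16],[-0.9,0,0]],[-1,[-0.15,0.03,0.16],[-0.9,0,0]],[-1,[-0.15,0.01,0.16],[-0.9,0,0]],[-1,[-0.15,0,0.16],[-0.9,0,0]],[-1,[-0.15,-0.01,0.16],[-0.9,0,0]],[-1,[-0.15,-0.03,0.16],[-0.9,0,0]],[-1,[-0.15,-0.04,0.16],[-0.9,0,0]],[-1,[-0.15,-0.05,0.15],[-0.9,0,0]],[-1,[-0.15,-0.06,0.15],[-0.9,0,0]],[-1,[-0.15,-0.07,0.14],[-0.9,0,0]],[-1,[-0.15,-0.08,0.14],[-0.9,0,0]]]'; python3 - <<'E' | tail -n +3
from go import *
P,R0,q=cur();print(q.round(2))
D=down((.58,.15,.40),150)
rows(D[0],D[1],20)
E
```

```text
t: 10.3
ee_pos: [0.5766, -0.1976, 0.3801]
ee_rot: [-1.577, 0.005, -0.873]
wrist_force: [0.2, 1.4, -1.6]
gripper_width: 0.666
[ 0.22  0.3   0.09  1.46 -0.02  1.39 -0.57]
turn per row [-0.   -1.1  -0.01] norm deg 5.5
[-0.33, -0.0, 0.28] [-0.3, -0.0, 0.31] [-0.27, -0.0, 0.34] [-0.24, -0.0, 0.36] [-0.2, -0.0, 0.39] [-0.16, -0.0, 0.4] [-0.12, -0.0, 0.42] [-0.08, -0.0, 0.43] [-0.04, -0.0, 0.43] [0.0, -0.0, 0.43] [0.04, -0.0, 0.43] [0.08, -0.0, 0.43] [0.12, -0.0, 0.42] [0.16, -0.0, 0.4] [0.2, -0.0, 0.39] [0.24, -0.0, 0.36] [0.27, -0.0, 0.34] [0.3, -0.0, 0.31] [0.33, -0.0, 0.28] [0.36, -0.0, 0.25]
```

```bash
python3 -m jog '[[-1,[-0.33,0,0.28],[0,-1,0]],[-1,[-0.3,0,0.31],[0,-1,0]],[-1,[-0.27,0,0.34],[0,-1,0]],[-1,[-0.24,0,0.36],[0,-1,0]],[-1,[-0.2,0,0.39],[0,-1,0]],[-1,[-0.16,0,0.4],[0,-1,0]],[-1,[-0.12,0,0.42],[0,-1,0]],[-1,[-0.08,0,0.43],[0,-1,0]],[-1,[-0.04,0,0.43],[0,-1,0]],[-1,[0,0,0.43],[0,-1,0]],[-1,[0.04,0,0.43],[0,-1,0]],[-1,[0.08,0,0.43],[0,-1,0]],[-1,[0.12,0,0.42],[0,-1,0]],[-1,[0.16,0,0.4],[0,-1,0]],[-1,[0.2,0,0.39],[0,-1,0]],[-1,[0.24,0,0.36],[0,-1,0]],[-1,[0.27,0,0.34],[0,-1,0]],[-1,[0.3,0,0.31],[0,-1,0]],[-1,[0,0,0],[0,-1,0]],[-1,[0,0,0],[0,-1,0]]]'; python3 - <<'E' | tail -n +3
from go import *
P,R0,q=cur();print(q.round(2))
D=pose((.56,.3,.34),-30,1)
rows(D[0],D[1],20);sim(q,[("n",D)],20)
E
```

```text
t: 11.97
ee_pos: [0.6019, 0.1147, 0.3794]
ee_rot: [-1.564, 0.003, 0.881]
wrist_force: [0.1, -0.6, -2.4]
gripper_width: 0.665
[ 0.    0.32 -0.31  1.44  0.09  1.4   0.57]
turn per row [-0.9  -0.07 -0.08] norm deg 4.54
[0.15, 0.05, 0.16] [0.15, 0.04, 0.17] [0.15, 0.03, 0.17] [0.15, 0.01, 0.17] [0.15, 0.0, 0.17] [0.15, -0.01, 0.17] [0.16, -0.02, 0.16] [0.16, -0.03, 0.16] [0.16, -0.05, 0.16] [0.16, -0.06, 0.15] [0.16, -0.07, 0.15] [0.16, -0.08, 0.14] [0.16, -0.09, 0.13] [0.16, -0.1, 0.12] [0.17, -0.1, 0.11] [0.17, -0.11, 0.1] [0.17, -0.12, 0.09] [0.17, -0.13, 0.08] [0.17, -0.13, 0.07] [0.17, -0.13, 0.06] 
n err 0.0 [-0.89  0.67 -0.28  1.97  1.6   1.75 -1.05] margin 0.27 j 6
```

```bash
python3 -m jog '[[-1,[0.15,0.05,0.16],[-0.9,-0.07,-0.08]],[-1,[0.15,0.04,0.17],[-0.9,-0.07,-0.08]],[-1,[0.15,0.03,0.17],[-0.9,-0.07,-0.08]],[-1,[0.15,0.01,0.17],[-0.9,-0.07,-0.08]],[-1,[0.15,0,0.17],[-0.9,-0.07,-0.08]],[-1,[0.15,-0.01,0.17],[-0.9,-0.07,-0.08]],[-1,[0.16,-0.02,0.16],[-0.9,-0.07,-0.08]],[-1,[0.16,-0.03,0.16],[-0.9,-0.07,-0.08]],[-1,[0.16,-0.05,0.16],[-0.9,-0.07,-0.08]],[-1,[0.16,-0.06,0.15],[-0.9,-0.07,-0.08]],[-1,[0.16,-0.07,0.15],[-0.9,-0.07,-0.08]],[-1,[0.16,-0.08,0.14],[-0.9,-0.07,-0.08]],[-1,[0.16,-0.09,0.13],[-0.9,-0.07,-0.08]],[-1,[0.16,-0.1,0.12],[-0.9,-0.07,-0.08]],[-1,[0.17,-0.1,0.11],[-0.9,-0.07,-0.08]],[-1,[0.17,-0.11,0.1],[-0.9,-0.07,-0.08]],[-1,[0.17,-0.12,0.09],[-0.9,-0.07,-0.08]],[-1,[0.17,-0.13,0.08],[-0.9,-0.07,-0.08]],[-1,[0.17,-0.13,0.07],[-0.9,-0.07,-0.08]],[-1,[0.17,-0.13,0.06],[-0.9,-0.07,-0.08]]]'; python3 -m jog '[[-1,[0,0,0],[0,0,0]],[-1,[0,0,0],[0,0,0]],[-1,[0,0,0],[0,0,0]]]'; python3 - <<'E' | tail -n +3
from go import *
P,R0,q=cur();print(q.round(2))
need(*pose((.56,.3,.34),-30,1),"up")
E
```

```text
t: 13.63
ee_pos: [0.5786, 0.2898, 0.342]
ee_rot: [3.136, -0.008, 1.042]
wrist_force: [0.5, -0.0, -1.9]
gripper_width: 0.667
t: 13.88
ee_pos: [0.5794, 0.2883, 0.3437]
ee_rot: [3.141, -0.01, 1.039]
wrist_force: [-0.2, -0.2, -1.3]
gripper_width: 0.665
[-0.89  0.67 -0.27  1.96  1.6   1.75 -1.05]
up shift40 now-axes [ 0.01 -0.09  0.09] after-turn axes [ 0.01 -0.09  0.09] rot5 [ 0.01 -0.12 -0.09] n>= 1.0
```

```bash
python3 -m jog '[[-1,[0.01,-0.09,0.09],[0.01,-0.12,-0.09]],[-1,[0,0,0.5],[0,0,0]],[-1,[0,0,0.5],[0,0,0]],[-1,[0,0,0.35],[0,0,0]],[-1,[0,0,0],[0,0,0]],[-1,[0,0,0],[0,0,0]],[-1,[0,0,0],[0,0,0]],[-1,[0,0,0],[0,0,0]]]'; python3 - <<'E' | tail -n +3
from go import *
from m import *
P,R0,q=cur();need(*pose((.56,.3,.285),-30,1),"up")
S=r.snapshot("side");T=r.snapshot("top")
g=P-.019*R0.apply([0,1,0]);u=-R0.apply([0,0,1]);print(g,u)
def tc(c,rad,n=48):
    e1=R0.apply([1,0,0]);e2=R0.apply([0,1,0]);a=np.linspace(0,2*np.pi,n)[:,None];return c+rad*(np.cos(a)*e1+np.sin(a)*e2)
n=(.5600,.2997)
Rg=[(tc(g+.047*u,.027),(0,0,255)),(tc(g-.038*u,.033),(0,255,0)),(circ([*n,.228],.0195),(255,0,255)),(circ([*n,.145],.046),(255,0,0))]
cv2.imwrite("pics/n1.png",np.vstack([np.hstack([crop(S,[],200,70,100,75,4,None),crop(T,[],80,145,100,75,4,None)]),np.hstack([crop(S,Rg,200,70,100,75,4,None),crop(T,Rg,80,145,100,75,4,None)])]))
E
```

```text
t: 14.55
ee_pos: [0.5769, 0.2911, 0.2886]
ee_rot: [3.139, -0.004, 1.047]
wrist_force: [-0.3, 0.2, -1.7]
gripper_width: 0.663
up shift40 now-axes [-0.02 -0.    0.09] after-turn axes [-0.02 -0.    0.09] rot5 [ 0.03 -0.05 -0.  ] n>= 1.0
[0.5604306  0.30061083 0.28853472] [-0.00403507 -0.00250855  0.99998871]
```

View pics/n1.png

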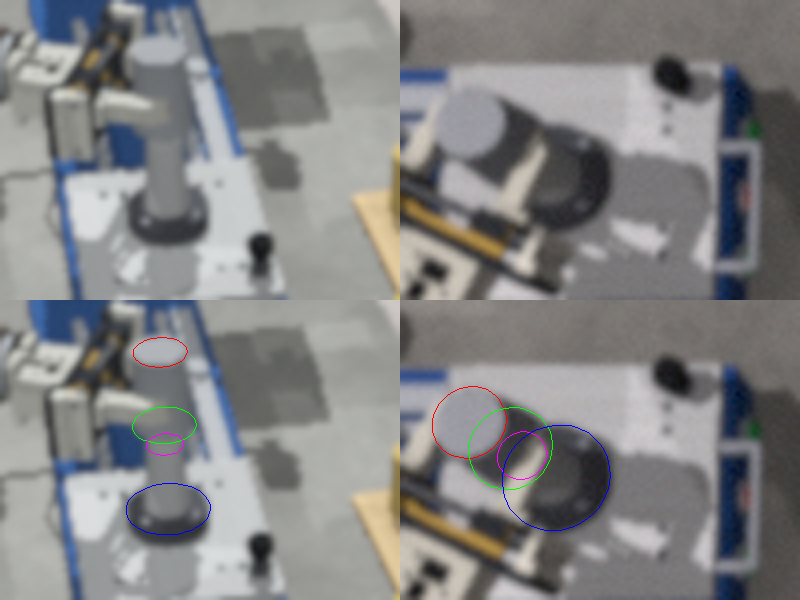

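The inverted cup overlays well with its modelled position (red base ring, green rim ring). The mandrel in the side view looks 1-1.5 px above its model, so I check it once with a region fit on the unobstructed first pictures.

```bash
cat > rf.py <<'E'
from m import *
K=8
def reg(d,c,roi,parts):
    x0,y0,w,h=roi;lab=np.zeros((h*K,w*K),np.uint8)
    for i,(z1,r1,z2,r2) in enumerate(parts,1):
        p=np.r_[proj(d,circ([*c,z1],r1)),proj(d,circ([*c,z2],r2))]
        hull=cv2.convexHull(np.float32((p-[x0,y0]+.5)*K))
        cv2.fillPoly(lab,[np.int32(hull.round())],i)
    A=np.stack([cv2.GaussianBlur(cv2.resize((lab==i).astype(np.float32),(w,h),interpolation=cv2.INTER_AREA),(0,0),.7) for i in range(len(parts)+1)],-1)
    return A.reshape(-1,len(parts)+1)
def fitc(d,im,roi,parts,c0,span=.012,st=.001):
    x0,y0,w,h=roi;I=im[y0:y0+h,x0:x0+w].mean(2).reshape(-1).astype(float);best=[]
    for dx in np.arange(-span,span+1e-6,st):
        for dy in np.arange(-span,span+1e-6,st):
            A=reg(d,(c0[0]+dx,c0[1]+dy),roi,parts);_,res,_,_=np.linalg.lstsq(A,I,rcond=None)
            best.append((res[0] if len(res) else 1e9,c0[0]+dx,c0[1]+dy))
    best.sort();return best[:3]
E
python3 - <<'E'
from rf import *
S=r.snapshot("side");T=r.snapshot("top")
a=cv2.imread("pics/side0.png");b=cv2.imread("pics/top0.png")
M=[(.12,.046,.145,.046),(.145,.026,.228,.0195),(.228,.0195,.228,.0195)]
for nm,d,im,roi in(("side",S,a,(225,95,35,40)),("side low",S,a,(225,112,35,23)),("top",T,b,(100,172,36,34))):
    print(nm,fitc(d,im,roi,M,(.56,.2997),.012,.002)[:3])
Kn=[(.143,.0155,.165,.0155)]
for nm,d,im,roi in(("side",S,a,(258,122,14,16)),("top",T,b,(140,155,14,17))): print("knob",nm,fitc(d,im,roi,Kn,(.6386,.1955),.01,.002)[:3])
E
```

```text
side [(np.float64(3555993.0694628423), np.float64(0.562), np.float64(0.3057)), (np.float64(3559691.0071359864), np.float64(0.562), np.float64(0.3037)), (np.float64(3567208.9202573234), np.float64(0.56), np.float64(0.3037))]
side low [(1000000000.0, np.float64(0.548), np.float64(0.2877)), (1000000000.0, np.float64(0.548), np.float64(0.2897)), (1000000000.0, np.float64(0.548), np.float64(0.2917))]
top [(np.float64(351015.8234134287), np.float64(0.562), np.float64(0.2997)), (np.float64(357698.24024333025), np.float64(0.56), np.float64(0.2997)), (np.float64(379246.9310156056), np.float64(0.562), np.float64(0.3017))]
knob side [(np.float64(160391.31046686135), np.float64(0.6386), np.float64(0.1895)), (np.float64(162216.21980925495), np.float64(0.6386), np.float64(0.1915)), (np.float64(165170.78561600915), np.float64(0.6406), np.float64(0.1915))]
knob top [(np.float64(191605.69375351502), np.float64(0.6406), np.float64(0.1955)), (np.float64(203129.24622482058), np.float64(0.6386), np.float64(0.1955)), (np.float64(203177.91304251735), np.float64(0.6386), np.float64(0.1935))]
```

```bash
python3 - <<'E'
from rf import *
S=r.snapshot("side");T=r.snapshot("top")
z=.2885+.047
C=[(z-.03,.0292,z,.027),(z,.027,z,.027)]
for nm,d,roi in(("side",S,(229,78,22,16)),("top",T,(86,163,24,26))):
    print(nm,fitc(d,d["image"],roi,C,(.5604,.3006),.008,.001)[:3])
E
```

```text
side [(np.float64(275958.9547152655), np.float64(0.5604), np.float64(0.3026)), (np.float64(276496.1746820474), np.float64(0.5594), np.float64(0.3026)), (np.float64(276543.70238555263), np.float64(0.5594), np.float64(0.3016))]
top [(np.float64(398357.86499484006), np.float64(0.5574), np.float64(0.2986)), (np.float64(401397.97664431995), np.float64(0.5574), np.float64(0.2996)), (np.float64(402333.97201319196), np.float64(0.5564), np.float64(0.2986))]
```

```bash
python3 -m jog '[[-1,[0.07,0.05,0],[0.03,-0.05,0]],[-1,[0,0,0],[0,0,0]],[-1,[0,0,0.3],[0,0,0]],[-1,[0,0,0.3],[0,0,0]],[-1,[0,0,0.3],[0,0,0]],[-1,[0,0,0.3],[0,0,0]],[-1,[0,0,0.3],[0,0,0]],[-1,[0,0,0],[0,0,0]],[-1,[0,0,0],[0,0,0]],[-1,[0,0,0],[0,0,0]]]'; python3 - <<'E' | tail -n +3
from go import *
P,R0,q=cur();print(P-.019*R0.apply([0,1,0]));need(*pose((.5632,.3021,.185),-30,1),"seat")
E
```

```text
t: 15.68
ee_pos: [0.5796, 0.2925, 0.2267]
ee_rot: [-3.141, 0.003, 1.048]
wrist_force: [-0.8, 0.5, -1.6]
gripper_width: 0.661
[0.56315157 0.30195747 0.22668536]
seat shift40 now-axes [ 0.01 -0.    1.04] after-turn axes [ 0.   -0.    1.04] rot5 [-0.    0.04  0.  ] n>= 1.0
```

No contact (force at the unloaded level). Lowering further: to 6 mm above the seat, then in small steps.

```bash
python3 -m jog '[[-1,[0,0,0.2],[0,0.04,0]],[-1,[0,0,0.2],[0,0,0]],[-1,[0,0,0.2],[0,0,0]],[-1,[0,0,0.2],[0,0,0]],[-1,[0,0,0.1],[0,0,0]],[-1,[0,0,0],[0,0,0]],[-1,[0,0,0],[0,0,0]],[-1,[0,0,0],[0,0,0]]]'; python3 -m jog '[[-1,[0,0,0.05],[0,0,0]],[-1,[0,0,0.05],[0,0,0]],[-1,[0,0,0.03],[0,0,0]],[-1,[0,0,0],[0,0,0]],[-1,[0,0,0],[0,0,0]]]'
```

```text
t: 16.35
ee_pos: [0.5796, 0.2924, 0.1909]
ee_rot: [-3.141, -0.001, 1.047]
wrist_force: [1.1, -0.6, -1.1]
gripper_width: 0.661
t: 16.77
ee_pos: [0.5796, 0.2924, 0.1856]
ee_rot: [-3.141, -0.001, 1.047]
wrist_force: [0.4, -0.1, -1.7]
gripper_width: 0.661
```

```bash
for i in 1; do python3 -m jog '[[-1,[0,0,0.03],[0,0,0]],[-1,[0,0,0],[0,0,0]],[-1,[0,0,0],[0,0,0]]]'; done; python3 -m jog '[[-1,[0,0,0.03],[0,0,0]],[-1,[0,0,0],[0,0,0]],[-1,[0,0,0],[0,0,0]]]' ; python3 -m jog '[[-1,[0,0,0.03],[0,0,0]],[-1,[0,0,0],[0,0,0]],[-1,[0,0,0],[0,0,0]]]'
```

```text
t: 17.02
ee_pos: [0.5797, 0.2925, 0.1855]
ee_rot: [3.14, -0.002, 1.047]
wrist_force: [-1.7, -0.1, 3.9]
gripper_width: 0.662
t: 17.27
ee_pos: [0.5797, 0.2925, 0.1855]
ee_rot: [3.138, -0.003, 1.047]
wrist_force: [-3.8, -0.4, 7.2]
gripper_width: 0.661
t: 17.52
ee_pos: [0.5798, 0.2925, 0.1855]
ee_rot: [3.136, -0.003, 1.046]
wrist_force: [-4.4, 0.6, 11.4]
gripper_width: 0.663
```

Contact came at TCP z 0.1855, against 0.185 predicted for a full seat. I relieve the push and open.

```bash
python3 -m jog '[[-1,[0,0,-0.03],[0,0,0]],[-1,[0,0,-0.03],[0,0,0]],[-1,[0,0,0],[0,0,0]],[0.4,[0,0,0],[0,0,0]],[0.5,[0,0,0],[0,0,0]],[0.7,[0,0,0],[0,0,0]],[1,[0,0,0],[0,0,0]],[1,[0,0,0],[0,0,0]],[1,[0,0,0],[0,0,0]],[1,[0,0,0],[0,0,0]],[1,[0,0,0],[0,0,0]]]'; python3 - <<'E' | tail -n +3
from go import *
from rf import *
P,R0,q=cur();print(P-.019*R0.apply([0,1,0]))
S=r.snapshot("side");T=r.snapshot("top")
n=(.5615,.3015)
Rg=[(circ([*n,.232],.027),(0,0,255)),(circ([*n,.147],.033),(0,255,0)),(circ([*n,.145],.046),(255,0,0))]
cv2.imwrite("pics/s1.png",np.vstack([np.hstack([crop(S,[],200,70,100,75,4,None),crop(T,[],80,145,100,75,4,None)]),np.hstack([crop(S,Rg,200,70,100,75,4,None),crop(T,Rg,80,145,100,75,4,None)])]))
E
```

```text
t: 18.43
ee_pos: [0.5796, 0.2924, 0.1842]
ee_rot: [-3.141, -0.0, 1.048]
wrist_force: [-0.0, -0.2, 0.5]
gripper_width: 0.999
[0.56311766 0.30188033 0.1842455 ]
```

View pics/s1.png

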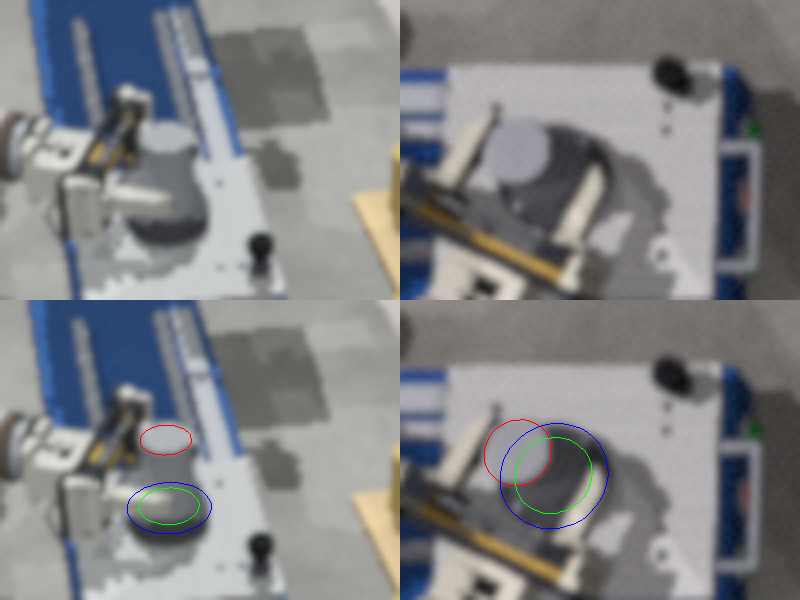

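Cup is seated: its base disc sits on the predicted ring in both views and the fingers are open and clear. Now straight up, then tilt the tool down and over the knob.

```bash
python3 -m jog '[[1,[0,0,-0.2],[0,0,0]],[1,[0,0,-0.4],[0,0,0]],[1,[0,0,-0.6],[0,0,0]],[1,[0,0,-0.8],[0,0,0]],[1,[0,0,-0.8],[0,0,0]],[1,[0,0,-0.6],[0,0,0]],[1,[0,0,0],[0,0,0]],[1,[0,0,0],[0,0,0]]]'; python3 - <<'E' | tail -n +3
from go import *
P,R0,q=cur();print(q.round(2))
D=down((.6395,.194,.30),150)
rows(D[0],D[1],20);sim(q,[("dn",D),("k",down((.6395,.194,.154),150))],20)
E
```

```text
t: 19.2
ee_pos: [0.5797, 0.2924, 0.3228]
ee_rot: [-3.141, -0.005, 1.047]
wrist_force: [0.3, -0.6, -0.8]
gripper_width: 1.001
[-0.89  0.7  -0.27  1.96  1.61  1.75 -1.08]
turn per row [ 0.9 -0.   0. ] norm deg 4.5
[-0.07, 0.13, 0.05] [-0.07, 0.13, 0.04] [-0.07, 0.13, 0.03] [-0.07, 0.13, 0.02] [-0.07, 0.14, 0.01] [-0.07, 0.14, -0.0] [-0.07, 0.14, -0.01] [-0.07, 0.13, -0.02] [-0.07, 0.13, -0.03] [-0.07, 0.13, -0.04] [-0.07, 0.13, -0.05] [-0.07, 0.12, -0.06] [-0.07, 0.12, -0.07] [-0.07, 0.11, -0.08] [-0.07, 0.1, -0.09] [-0.07, 0.1, -0.1] [-0.07, 0.09, -0.1] [-0.07, 0.08, -0.11] [-0.07, 0.07, -0.12] [-0.07, 0.06, -0.12] 
dn err 0.0 [ 0.05  0.52 -0.57  1.43  0.28  1.27  0.51] margin 0.75 j 6
k err 0.0 [ 0.02  0.65 -0.52  1.57  0.36  1.01  0.45] margin 0.82 j 6
```

```bash
python3 -m jog '[[1,[-0.07,0.13,0.05],[0.9,0,0]],[1,[-0.07,0.13,0.04],[0.9,0,0]],[1,[-0.07,0.13,0.03],[0.9,0,0]],[1,[-0.07,0.13,0.02],[0.9,0,0]],[1,[-0.07,0.14,0.01],[0.9,0,0]],[1,[-0.07,0.14,0],[0.9,0,0]],[1,[-0.07,0.14,-0.01],[0.9,0,0]],[1,[-0.07,0.13,-0.02],[0.9,0,0]],[1,[-0.07,0.13,-0.03],[0.9,0,0]],[1,[-0.07,0.13,-0.04],[0.9,0,0]],[1,[-0.07,0.13,-0.05],[0.9,0,0]],[1,[-0.07,0.12,-0.06],[0.9,0,0]],[1,[-0.07,0.12,-0.07],[0.9,0,0]],[1,[-0.07,0.11,-0.08],[0.9,0,0]],[1,[-0.07,0.1,-0.09],[0.9,0,0]],[1,[-0.07,0.1,-0.1],[0.9,0,0]],[1,[-0.07,0.09,-0.1],[0.9,0,0]],[1,[-0.07,0.08,-0.11],[0.9,0,0]],[1,[-0.07,0.07,-0.12],[0.9,0,0]],[1,[-0.07,0.06,-0.12],[0.9,0,0]]]'; python3 -m jog '[[1,[0,0,0],[0,0,0]],[1,[0,0,0],[0,0,0]],[1,[0,0,0],[0,0,0]]]'; python3 - <<'E' | tail -n +3
from go import *
from rf import *
need(*down((.6395,.194,.195),150),"above knob")
S=r.snapshot("side");T=r.snapshot("top")
n=(.5615,.3015)
C=[(.147,.033,.232,.027),(.232,.027,.232,.027)]
for nm,d,roi in(("side",S,(229,95,25,25)),("top",T,(98,172,28,28))): print(nm,fitc(d,d["image"],roi,C,n,.008,.002)[:2])
E
```

```text
t: 20.87
ee_pos: [0.6387, 0.1929, 0.2775]
ee_rot: [-1.565, -0.0, 1.047]
wrist_force: [0.2, -1.1, -0.6]
gripper_width: 0.997
t: 21.12
ee_pos: [0.6378, 0.1945, 0.2773]
ee_rot: [-1.569, 0.0, 1.049]
wrist_force: [-0.3, 0.6, 0.6]
gripper_width: 1.002
above knob shift40 now-axes [ 0.01  2.53 -0.05] after-turn axes [ 0.01  2.53 -0.04] rot5 [-0.02  0.02 -0.  ] n>= 1.0
side [(np.float64(1001768.2654228846), np.float64(0.5635), np.float64(0.3055)), (np.float64(1002042.8227802411), np.float64(0.5635), np.float64(0.3035))]
top [(np.float64(680008.3102348727), np.float64(0.5535), np.float64(0.3095)), (np.float64(703068.2812448178), np.float64(0.5555), np.float64(0.3095))]
```

```bash
python3 -m jog '[[1,[0.01,0.3,-0.05],[0,0,0]],[1,[0,0.6,0],[0,0,0]],[1,[0,0.6,0],[0,0,0]],[1,[0,0.6,0],[0,0,0]],[1,[0,0.5,0],[0,0,0]],[1,[0,0.4,0],[0,0,0]],[1,[0,0.3,0],[0,0,0]],[1,[0,0.2,0],[0,0,0]],[1,[0,0.1,0],[0,0,0]],[1,[0,0,0],[0,0,0]],[1,[0,0,0],[0,0,0]],[1,[0,0,0],[0,0,0]]]'; python3 - <<'E' | tail -n +3
from go import *
from m import *
need(*down((.6395,.194,.153),150),"knob")
S=r.snapshot("side");T=r.snapshot("top")
P,R0,q=cur()
Rg=[(circ([.6395,.194,.165],.0155),(0,0,255)),(circ([.5615,.3015,.232],.027),(0,0,255))]+[(np.array([P+R0.apply([s*.046,0,z]) for z in(-.0095,.0095)]+[P+R0.apply([s*.046,-.038,z]) for z in(.0095,-.0095)]+[P+R0.apply([s*.046,0,-.0095])]),(0,255,255)) for s in(1,-1)]
cv2.imwrite("pics/k1.png",np.hstack([crop(S,Rg,215,75,80,80,5,None),crop(T,Rg,90,135,80,80,5,None)]))
E
```

```text
t: 22.22
ee_pos: [0.6417, 0.1933, 0.1357]
ee_rot: [-1.572, -0.002, 1.048]
wrist_force: [0.3, 0.2, -0.2]
gripper_width: 0.998
knob shift40 now-axes [-0.01  0.04  0.06] after-turn axes [-0.01  0.04  0.06] rot5 [0.01 0.   0.02] n>= 1.0
```

View pics/k1.png

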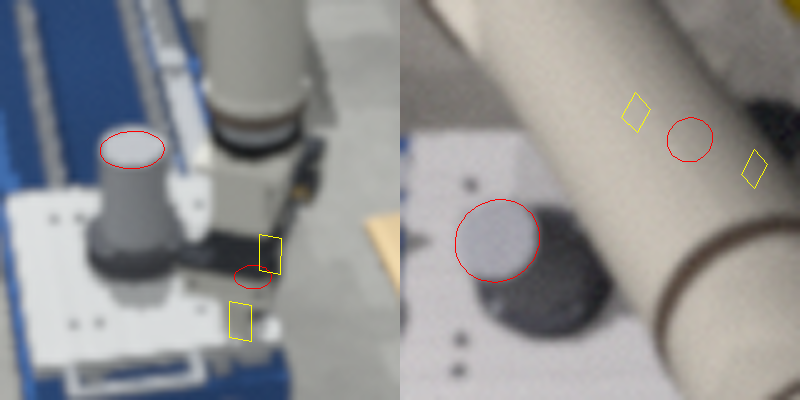

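The cup sits on its predicted ring in both views. The knob is hidden behind the gripper. A small correction, then close gently on the knob.

```bash
python3 -m jog '[[1,[0,0.04,0.05],[0,0,0]],[0.2,[0,0,0],[0,0,0]],[0,[0,0,0],[0,0,0]],[-0.1,[0,0,0],[0,0,0]],[-0.2,[0,0,0],[0,0,0]],[-0.25,[0,0,0],[0,0,0]],[-0.3,[0,0,0],[0,0,0]],[-1,[0,0,0],[0,0,0]],[-1,[0,0,0],[0,0,0]],[-1,[0,0,0],[0,0,0]]]' 15; python3 -m jog '[[-1,[0,0,0],[0,0,0]],[-1,[0,0,0],[0,0,0]],[-1,[0,0,0],[0,0,0]]]' 55
```

```text
t: 23.15
ee_pos: [0.6395, 0.1946, 0.133]
ee_rot: [-1.57, -0.002, 1.048]
wrist_force: [4.6, 6.8, -3.4]
gripper_width: 0.394
t: 23.4
ee_pos: [0.641, 0.1969, 0.1331]
ee_rot: [-1.571, -0.007, 1.049]
wrist_force: [6.3, 6.5, -5.8]
gripper_width: 0.311
```

```bash
python3 -m jog '[[-1,[0,0,0],[0,0,0]],[-1,[0,0,0],[0,0,0]],[-1,[0,0,0],[0,0,0]]]'; python3 - <<'E'
from bench import r
s=r.get_state();print(s["wrist_force"],s["torque"],s["gripper_width"],s["ee_pos"])
import cv2,numpy as np
d=r.snapshot("side");im=d["image"][:,:,::-1]
cv2.imwrite("pics/k2.png",cv2.resize(im[85:150,225:290],None,fx=9,fy=9,interpolation=cv2.INTER_CUBIC))
E
```

```text
t: 23.65
ee_pos: [0.6409, 0.1969, 0.1331]
ee_rot: [-1.571, -0.007, 1.049]
wrist_force: [8.3, 7.0, -5.7]
gripper_width: 0.32
[ 8.27388148  7.04570004 -5.73430426] [ 1.10932335 -1.31301192 -0.13608411] 0.3202957639608609 [0.640936   0.19691718 0.13308912]
```

View pics/k2.png

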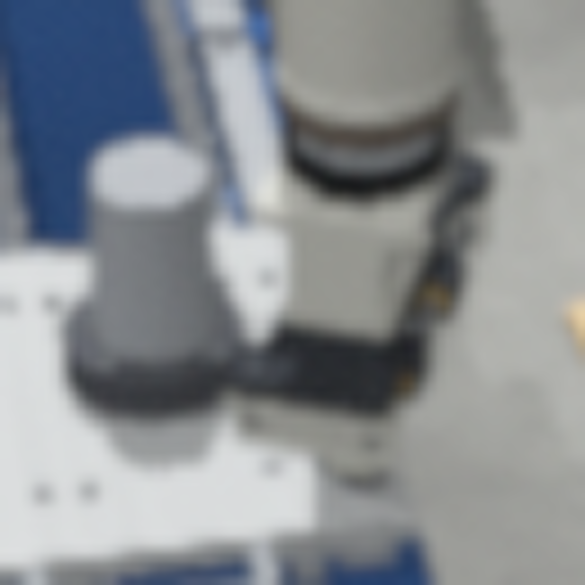

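Gripping, but there is a side load of about 10 N along the jaws, so the knob lies about 3 mm off my estimate. That could slide the table once the pin is out, so I null it first.

```bash
python3 -m jog '[[-1,[0.04,0,-0.01],[0,0,0]],[-1,[0.03,0,-0.01],[0,0,0]],[-1,[0,0,0],[0,0,0]],[-1,[0,0,0],[0,0,0]],[-1,[0,0,0],[0,0,0]]]'; python3 -c "
from bench import r
s=r.get_state();print(s['torque'])"
```

```text
t: 24.12
ee_pos: [0.6411, 0.1969, 0.1331]
ee_rot: [-1.57, -0.002, 1.048]
wrist_force: [-0.4, 4.4, 0.4]
gripper_width: 0.32
[ 0.76126719  0.00472353 -0.0825822 ]
```

```bash
python3 -m jog '[[-1,[0.04,0,0.01],[0,0,0]],[-1,[0,0,0],[0,0,0]],[-1,[0,0,0],[0,0,0]],[-1,[0,0,0],[0,0,0]]]'; python3 -m jog '[[-1,[0,-0.05,0],[0,0,0]],[-1,[0,-0.05,0],[0,0,0]],[-1,[0,-0.05,0],[0,0,0]],[-1,[0,-0.05,0],[0,0,0]],[-1,[0,0,0],[0,0,0]],[-1,[0,0,0],[0,0,0]],[-1,[0,0,0],[0,0,0]]]'
```

```text
t: 24.45
ee_pos: [0.6412, 0.197, 0.133]
ee_rot: [-1.57, 0.001, 1.047]
wrist_force: [-3.1, 0.3, 4.6]
gripper_width: 0.318
t: 25.03
ee_pos: [0.6411, 0.197, 0.1401]
ee_rot: [-1.569, 0.001, 1.047]
wrist_force: [-0.5, 1.8, -11.4]
gripper_width: 0.316
```

```bash
python3 -m jog '[[-1,[0,-0.05,0],[0,0,0]],[-1,[0,-0.05,0],[0,0,0]],[-1,[0,-0.05,0],[0,0,0]],[-1,[0,-0.05,0],[0,0,0]],[-1,[0,0,0],[0,0,0]],[-1,[0,0,0],[0,0,0]],[-1,[0,0,0],[0,0,0]]]' 60;  python3 -m jog '[[-1,[0,-0.03,0],[0,0,0]],[-1,[0,-0.03,0],[0,0,0]],[-1,[0,0,0],[0,0,0]],[-1,[0,0,0],[0,0,0]],[-1,[0,0,0],[0,0,0]]]'
```

```text
t: 25.62
ee_pos: [0.641, 0.197, 0.1473]
ee_rot: [-1.569, 0.001, 1.047]
wrist_force: [3.3, 2.9, -27.3]
gripper_width: 0.316
t: 26.03
ee_pos: [0.6409, 0.197, 0.1474]
ee_rot: [-1.568, 0.001, 1.047]
wrist_force: [7.5, 4.0, -37.4]
gripper_width: 0.319
```

At the stop: 14.4 mm of lift, pull 37 N. I ease back a little to keep grip margin and check that it holds.

```bash
python3 -m jog '[[-1,[0,0.03,0],[0,0,0]],[-1,[0,0.03,0],[0,0,0]],[-1,[0,0,0],[0,0,0]],[-1,[0,0,0],[0,0,0]],[-1,[0,0,0],[0,0,0]],[-1,[0,0,0],[0,0,0]],[-1,[0,0,0],[0,0,0]],[-1,[0,0,0],[0,0,0]],[-1,[0,0,0],[0,0,0]],[-1,[0,0,0],[0,0,0]],[-1,[0,0,0],[0,0,0]],[-1,[0,0,0],[0,0,0]]]'; python3 - <<'E'
from m import *
S=r.snapshot("side");T=r.snapshot("top")
a=cv2.imread("pics/side0.png");b=cv2.imread("pics/top0.png")
Rg=[(circ([.5615,.3015,.232],.027),(0,0,255))]
A=np.hstack([crop(S,Rg,210,70,100,75,4,None),crop(T,Rg,80,145,100,75,4,None)])
B=np.hstack([crop(S,Rg,230,180,100,75,4,None),crop(T,[],240,140,100,75,4,None)])
cv2.imwrite("pics/end.png",np.vstack([A,B]))
g=lambda i:cv2.cvtColor(i,cv2.COLOR_BGR2GRAY).astype(np.float32)
for nm,d,o,(x,y,w,h) in(("table front top",T,b,(148,182,26,34)),("table side",S,a,(212,138,40,22)),("fin+foil top",T,b,(245,145,55,55)),("fin+foil side",S,a,(250,185,60,45))):
    print(nm,cv2.phaseCorrelate(g(o)[y:y+h,x:x+w].copy(),g(d["image"][:,:,::-1])[y:y+h,x:x+w].copy()))
print(r.get_state()["ee_pos"],r.get_state()["wrist_force"])
E
```

```text
t: 27.03
ee_pos: [0.641, 0.197, 0.1473]
ee_rot: [-1.569, 0.001, 1.047]
wrist_force: [3.3, 2.4, -28.3]
gripper_width: 0.316
table front top ((2.2279480097246793, -1.7053664832626367), 0.140045142468111)
table side ((-0.003169382002006671, -0.0020627808992550456), 0.9993921190500259)
fin+foil top ((0.08668296163086708, -0.016034446028953653), 0.9321372169918484)
fin+foil side ((0.018574525362172523, 0.4968919090110049), 0.9101885281668769)
[0.6410036  0.19696841 0.14733878] [  4.85760014   2.61388258 -28.83451107]
```

View pics/end.png

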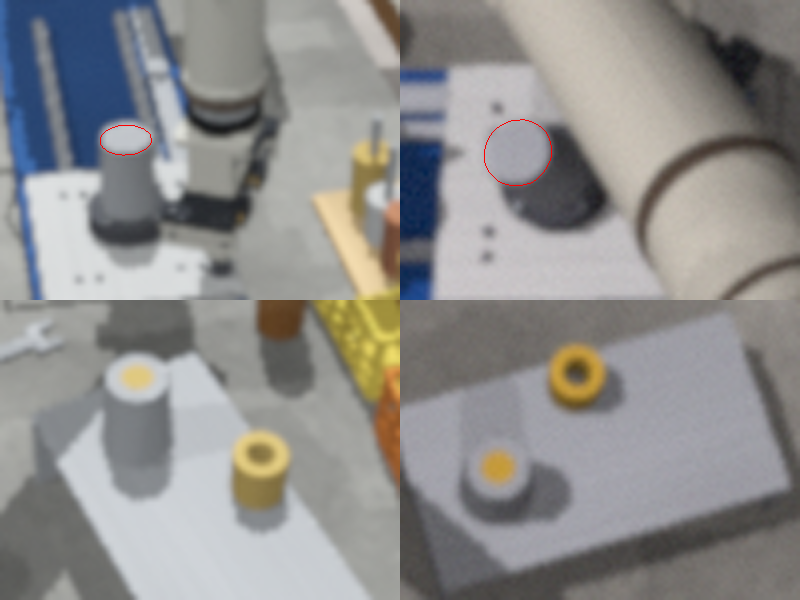

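Everything stands as required: the pull of 28 N is well above the 14 N spring, so the plunger is against its stop. The table (side view), finished cup and foil roll have not moved. Handing in.

```bash
python3 -c "
from bench import r
print(r.close_job());s=r.get_state();print(s['t'],s['ee_pos'],s['wrist_force'],s['gripper_width'])"
```

```text
the job is handed in; nothing more can be done
None
the job is handed in; nothing more can be done
```

The job is handed in, at about 27 s of the 64 s allowed. No verdict was reported.

**What I did:** I gripped the steel cup from the side, turned it over and lowered it onto the mandrel. It touched down within 0.5 mm of the height predicted for a full seat. I relieved the push before opening the fingers, then gripped the knob and pulled the plunger to its stop, where I am holding it.

**Last checks:**
- **Plunger:** lifted about 14.3 mm by the tool position. The pull is about 28 N, well above the 14 N spring, so it is against its stop.
- **Cup:** its base disc sat on the predicted position in both views.
- **Table:** no shift in the side view (about 0.00 px).
- **Finished cup and foil roll:** less than 0.1 px of shift in the top view and about 0.5 px in the side view, where the arm's shadow falls.
- **Bench items:** the spray can, wrench, die, card holder and knife were not measured again at the end.

**What failed or disagreed:**
- My knob estimate was about 3 mm off. That gave a side load of about 10 N on gripping, which I nulled before lifting so the table would not slide.
- The gripper reads 29 mm on the 31 mm knob. I took this as the fingers giving under load; the knob itself was hidden from view.
- The top-view table comparison was unusable because the arm covered that part of the picture. An earlier automatic top-view fit of the seated cup was about 1 cm off, probably also from the arm. The drawn overlays agreed.
- The two cameras differed by about 4 mm on the mandrel's position, so I used the cup-to-mandrel difference within each picture instead.

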